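Lock the plinth's slotted cam with the stubby screwdriver

TASK

Take the stubby flat screwdriver from the tool rack, lower it into the bore of the plinth's clamp block and, pressing only lightly, turn it until its blade drops into the slot of the cam; then turn the cam clockwise until it stops, about half a turn on. Part-way round, let go of the screwdriver, leaving it standing in the slot, and take a fresh hold with the wrist wound back before turning on. Then put the screwdriver back upright in its empty hole of the rack, leaving the awl in the other hole alone.

Things in the scene. Friction and masses are not known exactly. Their poses are not given: they have to be found in the camera images.
- plinth: Fixed pale plywood plinth corner: base board 200 x 200 x 12 mm; edge boards 18 mm thick and 55 mm high outside its +x and +y sides (centre planes 109 mm from the origin); a loose offcut 18 mm high on it at about x -65, y -60 mm. In its middle a clamp block 60 x 60 mm, top 50 mm above the table, with the vertical bore. Origin: on the bore's axis at table level, z up.
- bore_mouth (a point): Centre of the bore's mouth in the top of the clamp block, 50 mm above the table. The bore has 17 mm diameter, widened by about 3 mm at the mouth; 34 mm down lies the flat top of the slotted steel cam.
- slot_floor (a point): Point on the bore's axis at the floor of the cam's slot, 10 mm above the table: here the centre of the blade's tip comes to rest when the blade is in the slot. With the blade standing on the cam's flat top instead, the tip is 6 mm higher.
- cam (a joint): Turn of the slotted cam, rad, growing clockwise seen from above; starts between 0 and 0.4, hard stop at 3.4. At value q the slot points at angle -q (clockwise) from the plinth's x axis. The slot runs right across, 5.6 mm wide, 6 mm deep, so the blade has about 10 degrees of play either way. The cam turns stiffly (about 0.08 N m) and stays where it is left.
- driver: Stubby flat screwdriver, 150 g, 104 mm long, standing blade down in either rack hole at any yaw, hung on its handle's underside, tip 12 mm above the table. Origin: centre of the blade's tip; z up the tool. Blade 14 mm wide (x), 3 mm thick (y), up to 14 mm; round shaft 14 mm diameter up to 44 mm; straight round grey handle 32 mm diameter from 44 to 104 mm with two black bands.
- handle_mid (a point): Point on the screwdriver's axis 82 mm above its tip, a good height to grip. Let go in the slot, the screwdriver stands by itself in the bore, leaning up to 6 degrees, its handle's underside 4 mm above the clamp block.
- awl: Loose awl with a mushroom-shaped wooden handle (knob of 36 mm diameter, top 100 mm above its tip) standing in the other rack hole; leave it there. Origin: its tip; z up along the tool.
- rack: Fixed wooden tool rack block, 60 mm (x) by 140 mm (y), 56 mm high, with two vertical holes of 22 mm diameter and 50 mm depth, 80 mm apart. Origin: centre of its underside at table level.
- rack_hole_a (a point): Mouth of the rack hole at rack y -40 mm, 56 mm above the table.
- rack_hole_b (a point): Mouth of the rack hole at rack y +40 mm, 56 mm above the table.
Things that resemble listed ones, but are neither listed nor needed, are in the scene too. There is more than one size of the rack; the job needs the middle-sized.

How it is judged:
By the outcome, as a careful person would: the job done as asked, in the order asked, and still so for the second after the job is handed in, with the robot touching nothing.
It also fails if it takes over 67 s, if anything falls off the work surface, if the arm or the gripper's body presses on something with over 40 N, if the wrist force passes 120 N, or if a joint passes its speed limit or range.

ROBOT

A 6-joint arm with a two-finger parallel gripper is mounted at the origin on the work surface. World frame = base frame: x ahead of the robot, y to its left, z up, the work surface at z = 0. Lengths are in m, angles in rad, forces in N, time in s.
With the tool pointing down it reaches from about 0.4 to 0.825 m from the base axis. Payload 7 kg.
Tool frame: the origin (TCP) lies midway between the tips of the shut fingers; the grasp point (between the pads) lies 19 mm behind it; y points along the fingers, z is the direction in which the jaws open and shut, and the axes are right-handed (so a half turn about y gives the same grasp; the last joint's range is limited). The gripper opens to 88 mm and grips with 3 to 60 N. Pads are 19 mm wide; open, the fingers measure 130 mm over their backs; the gripper's body (78 mm by 193 mm) begins 47 mm behind the grasp point.
Start: joints at [1.477, 0.359, 0.012, 0, -1.224, -0.288], TCP at [0.252, 0.626, 0.227] pointing down, gripper open.
Joint ranges: [-3.07, 3.07], [-1.43, 2.12], [-1.02, 1.25], [-3.03, 1.67], [-3.05, -0], [-3.03, 3.03]. Speed limits (rad/s): [2.39, 2.39, 3.01, 3.14, 3.14, 3.14].

INTERFACE

Orientations are given as [roll, pitch, yaw] about the fixed x, y, z axes, in that order (R = Rz(yaw) Ry(pitch) Rx(roll)).
In Python, from station import arm gives the robot as it stands.
- The arm moves only by the tool move_arm, never from a script. Its argument "deltas" is a list of rows, each an object with "dp": the shift along the tool's x, y, z in mm, a list of three; "rotation": the turn, a rotation vector about the tool's x, y, z in degrees, a list of three. A call has 1 to 5 rows; each row shifts and turns the pose as measured when the row begins, along the tool's axes as they then stand; what a row does not reach is not made up. A row lasts 1/12 s, in which the tool goes at most 41.7 mm and 7.16 degrees, less where a joint would pass 70% of its speed; a pose out of reach is approached as far as the arm can. A call is refused whole if a number of a shift passes 41.7 or a number of a turn 7.16, either way. A call with a gripper value outside its range is refused whole. "jaw" is the closure in counts, from 0 (fully open) to 255 (shut), set as the call begins (left out, the last holds). The fingers move at their own pace and stop on an object; "squeeze" is the grip in N (left out, the last holds). Time passes only in rows, so rows that do not move let the fingers close. It gives the time, the measured TCP pose, the force and the opening at its end, in the units of the state.
- arm.get_state(): the state, without advancing time (a new reading comes with each control period).
- arm.grab_frame(name): name is "side" or "top"; returns a dict with "pixels" (384x512x3 uint8, red, green, blue), "z_map" (384x512 float32, m along the optical axis (not along the pixel's ray), 0 where there is no reading), "fx", "fy", "cx", "cy" (pixels), "cam_to_world" (4x4, takes a point from camera to world coordinates). Camera axes: x right, y down, z forward; pixel columns grow to the right and rows downward; lengths in m; the calibration is good to about 2 mm. A picture is of the moment at which its call begins.
- arm.job_done(): hands the job in, once; it reports no verdict.
The state is a dict: "t": time; "q": joint angles; "qd": joint speeds; "joint_efforts": joint torques, N m; "eef_pos": TCP position; "ee_rot": TCP orientation; "force": force on the tool from outside, world axes, zero at the start; "moment": the same for the moment, N m; "width": finger opening in m.
Only numpy, scipy, OpenCV 4.12 (cv2) and the standard library are available. Lean on these libraries where they do the work, as an engineer would, in place of code of your own. Each camera call takes 0.05 s, during which the arm holds its last target.

## Working session

There is one attempt and no reset: what is moved stays moved. The work goes in short steps, Python scripts to look and compute and a tool call to move; the robot and the scene stay as the last step left them, time stands still between calls to the robot, and variables do not carry over. Pictures are saved under pics/ and viewed, and the job is handed in when it is done.

Besides the shell and the picture viewer there is one more tool, called after "Request:" as a command line: name --argument value ..., lists and objects as JSON in quotes. move_arm: Moves the arm, as the interface text tells. Its arguments: {"type":"object","properties":{"deltas":{"type":"array","items":{"type":"object","properties":{"dp":{"type":"array","items":{"type":"number"}},"rotation":{"type":"array","items":{"type":"number"}}}}},"jaw":{"type":"number"},"squeeze":{"type":"number"}},"required":["deltas"]}

```bash
mkdir -p pics; ls
cat > h.py <<'E'
import numpy as np, cv2
from station import arm
def grab(n,fn=None):
    f=arm.grab_frame(n)
    np.savez('last_%s.npz'%n,**{k:np.asarray(v) for k,v in f.items()})
    if fn: cv2.imwrite('pics/'+fn,f['pixels'][:,:,::-1])
    return f
def load(n): 
    d=np.load('last_%s.npz'%n); return {k:d[k] for k in d}
def cloud(f):
    z=f['z_map']; v,u=np.mgrid[:z.shape[0],:z.shape[1]]
    P=np.stack([(u-f['cx'])/f['fx']*z,(v-f['cy'])/f['fy']*z,z,np.ones_like(z)],-1)
    W=(P@np.asarray(f['cam_to_world']).T)[...,:3]; W[z<=0]=np.nan
    return W
def ray(f,u,v,h):
    T=np.asarray(f['cam_to_world']); d=T[:3,:3]@np.array([(u-f['cx'])/f['fx'],(v-f['cy'])/f['fy'],1.])
    s=(h-T[2,3])/d[2]; return T[:3,3]+s*d
E
python3 - <<'E'
from h import *
np.set_printoptions(precision=4,suppress=True)
for n in('top','side'):
    f=grab(n,n+'0.png'); print(n,np.asarray(f['cam_to_world']),f['fx'],f['cx'],f['cy'])
s=arm.get_state(); print({k:np.round(v,4) for k,v in s.items()})
E
```

```text
pics
top [[-0.005  -0.9775  0.2108  0.2521]
 [-1.      0.0061  0.0046 -0.0029]
 [-0.0058 -0.2107 -0.9775  1.1348]
 [ 0.      0.      0.      1.    ]] 467.1234026424153 256.73648537479465 193.72638214843752
side [[-0.9944 -0.0718  0.0772  0.377 ]
 [-0.1052  0.72   -0.686   0.6882]
 [-0.0063 -0.6903 -0.7235  0.7713]
 [ 0.      0.      0.      1.    ]] 474.26568094652265 256.24344173684676 186.07531109572443
{'t': np.float64(0.1), 'q': array([ 1.4771,  0.3593,  0.0112, -0.0003, -1.2241, -0.2881]), 'qd': array([-0.0007, -0.0007,  0.0025,  0.0006, -0.0006, -0.0004]), 'joint_efforts': array([ -0.0027, -58.4164,  29.3749,   7.0155,   0.0102,  -0.    ]), 'eef_pos': array([0.2513, 0.626 , 0.2258]), 'ee_rot': array([-1.5694,  0.0001,  2.7597]), 'force': array([ 0.3789, -0.4206, -1.414 ]), 'moment': array([-0.0041,  0.0055, -0.047 ]), 'width': np.float64(0.0877)}
```

```bash
sleep 1
```

```text
(no output)
```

View pics/top0.png

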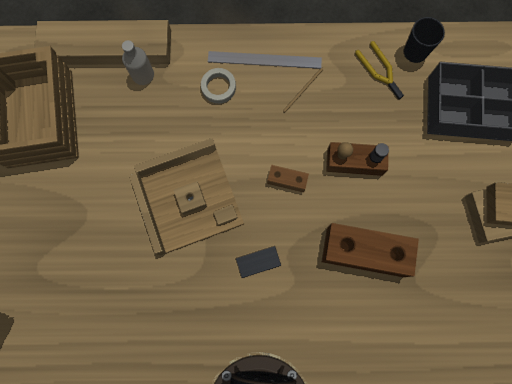

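View pics/side0.png

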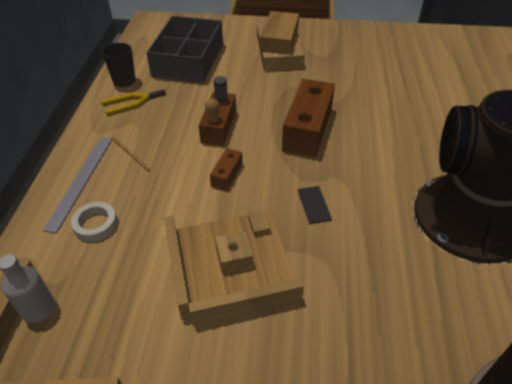

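Run:
```python
from h import *
np.set_printoptions(precision=4,suppress=True)
def comps(f,lo,hi,box=None):
    W=cloud(f); m=((W[...,2]>lo)&(W[...,2]<hi)).astype(np.uint8)
    n,l,st,c=cv2.connectedComponentsWithStats(m)
    for i in range(1,n):
        if st[i,4]>25:
            p=W[l==i]; r=cv2.minAreaRect((p[:,:2]*1000).astype(np.float32)); print(st[i],np.median(p,0),r)
for n in('top','side'):
    f=load(n); print(n)
    print('z .045-.06'); comps(f,.044,.062)
    print('handles'); comps(f,.07,.125)
f=load('top');s=load('side')
for n,(a,b,c,d) in {'top':(120,130,130,130),'top2':(310,120,100,80)}.items():
    im=f['pixels'][b:b+d,a:a+c,::-1]; cv2.imwrite(f'pics/z_{n}.png',cv2.resize(im,None,fx=4.5,fy=4.5,interpolation=cv2.INTER_CUBIC))
im=s['pixels'][60:300,150:320,::-1]; cv2.imwrite('pics/z_side.png',cv2.resize(im,None,fx=2.5,fy=2.5,interpolation=cv2.INTER_CUBIC))
```

```text
top
z .045-.06
[  34   20  134   38 4285] [0.902  0.4007 0.0499] ((897.8517456054688, 401.14080810546875), (105.16787719726562, 341.8506164550781), 0.39540237188339233)
[414  27  22  17 122] [ 0.9061 -0.4374  0.0538] ((898.698974609375, -432.05810546875), (62.24235916137695, 23.912063598632812), 53.7351188659668)
[407  38  26  18 100] [ 0.8508 -0.399   0.0532] ((858.7606811523438, -405.35382080078125), (67.98834991455078, 27.471471786499023), 57.53295135498047)
[  0  62  72 101 423] [0.6189 0.4827 0.0507] ((667.1841430664062, 494.4554138183594), (140.911376953125, 292.6918640136719), 62.94081497192383)
[128  62  23  16  86] [0.7944 0.2874 0.0526] ((802.626708984375, 293.0443115234375), (24.311744689941406, 58.32388687133789), 25.466577529907227)
[  0  67  44  19 186] [0.8028 0.6066 0.0509] ((800.3306884765625, 598.9645385742188), (27.98560333251953, 113.03556823730469), 23.555707931518555)
[433  66  79  69 376] [ 0.6493 -0.4555  0.0535] ((678.27490234375, -488.9028015136719), (245.2259979248047, 121.11578369140625), 44.137393951416016)
[441  66  40  30 216] [ 0.7977 -0.5332  0.0535] 
[... 5704 characters left out ...]
32177734375, -279.64862060546875), (31.699508666992188, 32.25468826293945), 30.63214111328125)
[ 283   79   52   56 1780] [ 0.3511 -0.2431  0.0785] ((350.75531005859375, -256.0032958984375), (205.08929443359375, 86.03732299804688), 79.34346008300781)
[205  99  15  19 215] [ 0.5777 -0.1923  0.0998] ((579.62158203125, -195.52035522460938), (29.06426239013672, 33.63569259643555), 85.14435577392578)
[ 442  174   70   53 1656] [0.0363 0.0608 0.0947] ((35.53754425048828, 32.85589599609375), (64.0023422241211, 150.32888793945312), 45.912933349609375)
[   2  266   42   38 1118] [0.8053 0.314  0.0989] ((813.1866455078125, 306.6420593261719), (59.148651123046875, 48.04197311401367), 44.66273498535156)
```

```bash
cat >> h.py <<'E'
from scipy.spatial.transform import Rotation as Ro
def plan(p,yaw,n=5,vmax=41,wmax=7,st=None):
    s=st or arm.get_state(); P=np.array(s['eef_pos'])*1000; R=Ro.from_euler('xyz',s['ee_rot'])
    G=Ro.from_euler('xyz',[-90,0,yaw],degrees=True); T=np.array(p)*1000
    for i in range(n):
        d=R.inv().apply(T-P); k=min(1,vmax/max(1e-9,np.abs(d).max())); d=np.round(d*k,1)
        w=(R.inv()*G).as_rotvec(degrees=True); k=min(1,wmax/max(1e-9,np.abs(w).max())); w=np.round(w*k,1)
        print('{"dp":[%g,%g,%g],"rotation":[%g,%g,%g]}'%(*d,*w),end=',' if i<n-1 else '\n')
        P=P+R.apply(d); R=R*Ro.from_rotvec(w,degrees=True)
    print('left',np.round(T-P,1),'yaw err',np.round((R.inv()*G).as_rotvec(degrees=True),1))
def show():
    s=arm.get_state(); print('t %.2f'%s['t'],'p',np.round(np.array(s['eef_pos'])*1000,1),'rpy',np.round(np.degrees(s['ee_rot']),2),'F',np.round(s['force'],1),'M',np.round(s['moment'],3),'w %.4f'%s['width'],'q',np.round(s['q'],2))
E
python3 - <<'E'
from h import *
np.set_printoptions(precision=4,suppress=True)
for n in('top','side'):
    f=load(n);W=cloud(f)
    m=(W[...,2]>.110)&(W[...,2]<.122)&(abs(W[...,0]-.574)<.04)&(abs(W[...,1]+.28)<.04)
    p=W[m]; print(n,'driver top',m.sum(),p.mean(0),np.median(p,0),cv2.minEnclosingCircle((p[:,:2]*1000).astype(np.float32)))
    # bore: dark pixels inside block
    g=f['pixels'].astype(int).sum(2)
    m=((W[...,2]<.044)|(g<140))
    T=np.asarray(f['cam_to_world'])
    # project block centre
    c=np.linalg.inv(T)@np.array([.4807,.1634,.05,1]); u=f['fx']*c[0]/c[2]+f['cx']; v=f['fy']*c[1]/c[2]+f['cy']; print('block centre px',u,v)
    u0,v0=int(u),int(v); print(g[v0-7:v0+8,u0-8:u0+9]); print(np.round(W[v0-7:v0+8,u0-8:u0+9,2]*1000).astype(int))
plan([.5735,-.281,.2],90)
E
```

```text
top driver top 156 [ 0.573  -0.2818  0.1156] [ 0.5726 -0.282   0.1158] ((573.1858520507812, -282.10369873046875), 16.122821807861328)
block centre px 188.84784842758978 196.33039599499034
[[338 340 341 343 348 347 346 344 341 340 337 336 334 335 332 329 330]
 [345 342 345 345 345 342 342 336 337 333 335 331 331 329 330 320 316]
 [344 342 342 341 338 337 333 334 341 339 335 334 327 318 310 294 291]
 [340 338 337 333 331 331 337 313 282 266 259 275 297 293 285 286 289]
 [332 332 330 331 330 322 291 264 207 181 193 214 228 277 293 290 292]
 [332 332 327 329 323 291 251 187 132 125 129 137 182 252 294 302 303]
 [330 320 316 310 295 252 189 129 111 118 118 117 164 217 291 307 306]
 [310 299 290 286 272 254 159 119 121 122 117 127 147 209 280 307 310]
 [282 282 284 289 277 261 163 126 121 138 153 149 150 214 294 312 315]
 [287 290 293 298 291 266 202 137 124 149 156 150 161 238 306 317 319]
 [293 296 298 300 301 283 261 173 280 318 185 175 223 282 317 317 318]
 [299 300 304 306 306 309 290 249 284 308 266 268 287 313 317 311 307]
 [305 306 308 307 313 310 315 297 300 293 298 309 312 308 30
[... 7396 characters left out ...]

 [-9223372036854775808                   48                   51
                    50                   51                   47
                    48                   49                   52
                    48                   49                   51
                    51                   47                   51
                    51                   50]]
{"dp":[-36.2,1.5,41],"rotation":[-0,7,-0]},{"dp":[-41,1.5,36.4],"rotation":[-0,7,-0]},{"dp":[-41,1.4,28.2],"rotation":[-0,7,-0]},{"dp":[-41,1.3,21.4],"rotation":[-0,7,-0]},{"dp":[-41,1.2,15.4],"rotation":[-0,7,-0]}
left [ 238.7 -672.   -19.1] yaw err [-0.  33.1 -0.1]<stdin>:13: RuntimeWarning: invalid value encountered in cast
```

View pics/z_top.png

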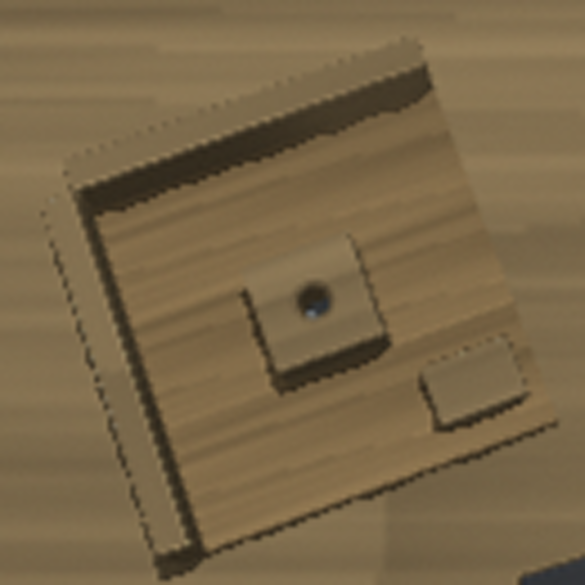

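View pics/z_side.png

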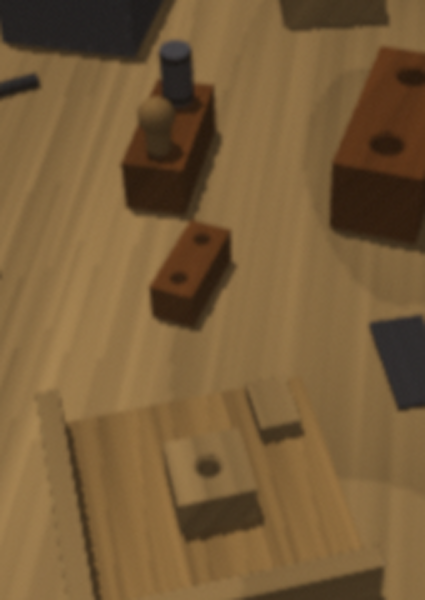

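Request:
move_arm --deltas '[{"dp": [-36,0,41],"rotation": [0,7,0]},{"dp": [-41,0,36],"rotation": [0,7,0]},{"dp": [-41,0,28],"rotation": [0,7,0]},{"dp": [-41,0,21],"rotation": [0,7,0]},{"dp": [-41,0,15],"rotation": [0,7,0]}]'

```text
t: 0.52
eef_pos: [0.3203, 0.4276, 0.221]
ee_rot: [-1.564, 0.006, 2.139]
force: [0.6, -0.1, 0.1]
width: 0.0876
```

```bash
python3 -c "
from h import *
show();plan([.573,-.2812,.2],90)"
```

```text
t 0.52 p [320.3 427.6 221. ] rpy [-89.62   0.37 122.56] F [ 0.6 -0.1  0.1] M [ 0.085 -0.158  0.013] w 0.0876 q [ 1.3   0.14 -0.3   0.   -1.14 -0.73]
{"dp":[-41,1.5,9.4],"rotation":[-0.1,7,-0.1]},{"dp":[-41,1.4,4.3],"rotation":[-0,7,-0.1]},{"dp":[-41,1.3,-0.8],"rotation":[-0.1,7,-0.1]},{"dp":[-41,1.3,-5.8],"rotation":[-0,7,-0.1]},{"dp":[-41,1.2,-11],"rotation":[-0.1,4.6,-0.1]}
left [ 182.8 -512.7  -15.1] yaw err [ 0. -0.  0.]
```

Request:
move_arm --deltas '[{"dp": [-41,0,9],"rotation": [0,7,0]},{"dp": [-41,0,4],"rotation": [0,7,0]},{"dp": [-41,0,-1],"rotation": [0,7,0]},{"dp": [-41,0,-6],"rotation": [0,7,0]},{"dp": [-41,0,-11],"rotation": [0,5,0]}]'

```text
t: 0.93
eef_pos: [0.3869, 0.2303, 0.2216]
ee_rot: [-1.568, 0.01, 1.546]
force: [1.5, 0.4, -0.1]
width: 0.0877
```

```bash
python3 -c "
from h import *
show();plan([.573,-.2812,.2],90)"
```

```text
t 0.93 p [386.9 230.3 221.6] rpy [-89.84   0.58  88.57] F [ 1.5  0.4 -0.1] M [ 0.067 -0.231 -0.012] w 0.0877 q [ 0.98 -0.01 -0.46  0.   -1.13 -1.01]
{"dp":[-41,2.1,-16.1],"rotation":[-0.2,-1.4,-0.6]},{"dp":[-41,1.7,-14.9],"rotation":[0,-0,0]},{"dp":[-41,1.7,-14.9],"rotation":[0,-0,0]},{"dp":[-41,1.7,-15],"rotation":[0,-0,0]},{"dp":[-41,1.7,-14.9],"rotation":[0,-0,0]}
left [ 111.4 -306.1  -13.1] yaw err [ 0. -0.  0.]
```

Request:
move_arm --deltas '[{"dp": [-41,2,-16],"rotation": [0,-1.4,-0.6]},{"dp": [-41,2,-15],"rotation": [0,0,0]},{"dp": [-41,2,-15],"rotation": [0,0,0]},{"dp": [-41,2,-15],"rotation": [0,0,0]},{"dp": [-41,2,-15],"rotation": [0,0,0]}]'

```text
t: 1.35
eef_pos: [0.4542, 0.0334, 0.2132]
ee_rot: [-1.57, -0.004, 1.566]
force: [0.7, 0.9, -0.4]
width: 0.0875
```

Request:
move_arm --deltas '[{"dp": [-41,2,-15],"rotation": [0,0,0]},{"dp": [-41,2,-15],"rotation": [0,0,0]},{"dp": [-41,2,-15],"rotation": [0,0,0]},{"dp": [-41,2,-15],"rotation": [0,0,0]},{"dp": [-41,2,-15],"rotation": [0,0,0]}]'

```text
t: 1.77
eef_pos: [0.522, -0.1636, 0.2031]
ee_rot: [-1.572, -0.005, 1.567]
force: [1.1, 1.1, 0.2]
width: 0.0879
```

```bash
python3 -c "
from h import *
show();plan([.573,-.2812,.18],90)"
```

```text
t 1.77 p [ 522.  -163.6  203.1] rpy [-90.05  -0.27  89.77] F [1.1 1.1 0.2] M [ 0.25  -0.279  0.003] w 0.0879 q [ 0.05  0.17 -0.3  -0.01 -1.1  -0.05]
{"dp":[-41,7.9,-17.9],"rotation":[0.1,-0.2,0.3]},{"dp":[-41,8,-17.8],"rotation":[-0,-0,-0]},{"dp":[-35.6,7,-15.5],"rotation":[-0,-0,-0]},{"dp":[0,-0,-0],"rotation":[-0,-0,-0]},{"dp":[0,-0,-0],"rotation":[-0,-0,-0]}
left [0. 0. 0.] yaw err [-0. -0. -0.]
```

Request:
move_arm --deltas '[{"dp": [-41,8,-18],"rotation": [0,0,0]},{"dp": [-41,8,-18],"rotation": [0,0,0]},{"dp": [-36,7,-15],"rotation": [0,0,0]},{"dp": [0,0,0],"rotation": [0,0,0]}]'

```text
t: 2.1
eef_pos: [0.5693, -0.2827, 0.1779]
ee_rot: [-1.569, -0.005, 1.562]
force: [0.7, 0.1, -0.3]
width: 0.0875
```

```bash
python3 -c "
from h import *
show();plan([.573,-.2812,.075],90)"
```

```text
t 2.10 p [ 569.3 -282.7  177.9] rpy [-89.91  -0.26  89.51] F [ 0.7  0.1 -0.3] M [ 0.14  -0.113  0.024] w 0.0875 q [-0.16  0.33 -0.14 -0.   -1.1   0.15]
{"dp":[0.4,41,-1.5],"rotation":[-0.1,-0.5,0.3]},{"dp":[0.6,41,-1.5],"rotation":[0,0,-0]},{"dp":[0.3,20.9,-0.7],"rotation":[0,0,-0]},{"dp":[0,-0,-0],"rotation":[0,0,-0]},{"dp":[0,-0,-0],"rotation":[0,0,-0]}
left [0. 0. 0.] yaw err [ 0.  0. -0.]
```

Request:
move_arm --deltas '[{"dp": [0.5,41,-1.5],"rotation": [0,-0.5,0.3]},{"dp": [0.5,41,-1.5],"rotation": [0,0,0]},{"dp": [0,20,-0.7],"rotation": [0,0,0]},{"dp": [0,0,0],"rotation": [0,0,0]}]'

```text
t: 2.43
eef_pos: [0.5732, -0.2864, 0.0741]
ee_rot: [-1.57, 0.002, 1.564]
force: [-0.4, 0.5, -0.7]
width: 0.0875
```

```bash
python3 -c "
from h import *
show();plan([.573,-.2812,.075],90,2);grab('side','g1.png')"
```

```text
t 2.43 p [ 573.2 -286.4   74.1] rpy [-89.94   0.09  89.63] F [-0.4  0.5 -0.7] M [ 0.17   0.088 -0.034] w 0.0875 q [-0.16  0.43 -0.25  0.   -0.89  0.15]
{"dp":[5.2,-0.9,0.2],"rotation":[-0.1,-0.4,-0.1]},{"dp":[-0,0,0.1],"rotation":[0,0,0]}
left [ 0. -0. -0.] yaw err [0. 0. 0.]
```

Request:
move_arm --deltas '[{"dp": [5,-1,0],"rotation": [0,-0.4,0]},{"dp": [0,0,0],"rotation": [0,0,0]}]'

```text
t: 2.65
eef_pos: [0.5744, -0.2815, 0.0785]
ee_rot: [-1.571, 0.003, 1.573]
force: [0.7, 0.4, 0.6]
width: 0.0876
```

```bash
python3 -c "
from h import *
show();plan([.573,-.2812,.075],90,2);f=grab('side');cv2.imwrite('pics/g2.png',cv2.resize(f['pixels'][30:200,130:360,::-1],None,fx=3,fy=3))"
```

```text
t 2.65 p [ 574.4 -281.5   78.5] rpy [-90.     0.16  90.11] F [0.7 0.4 0.6] M [ 0.098 -0.042 -0.008] w 0.0876 q [-0.15  0.43 -0.25  0.   -0.89  0.15]
{"dp":[0.3,3.5,1.4],"rotation":[0,0.1,-0.2]},{"dp":[-0,-0,-0],"rotation":[0,0,0]}
left [ 0. -0.  0.] yaw err [0. 0. 0.]
```

View pics/g2.png

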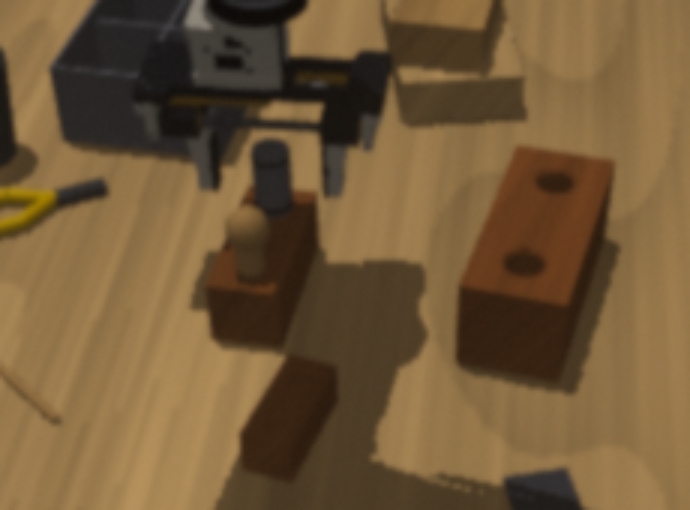

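Request:
move_arm --deltas '[{"dp": [0,3,1],"rotation": [0,0,0]},{"dp": [0,0,0],"rotation": [0,0,0]}]'

```text
t: 2.87
eef_pos: [0.5758, -0.2816, 0.0794]
ee_rot: [-1.578, 0.004, 1.574]
force: [-0.4, 0.6, 0.1]
width: 0.0877
```

Request:
move_arm --deltas '[{"dp": [0,0,0],"rotation": [0,0,0]},{"dp": [0,0,0],"rotation": [0,0,0]},{"dp": [0,0,0],"rotation": [0,0,0]},{"dp": [0,0,0],"rotation": [0,0,0]},{"dp": [0,0,0],"rotation": [0,0,0]}]' --jaw 255 --squeeze 30

```text
t: 3.28
eef_pos: [0.5774, -0.2817, 0.083]
ee_rot: [-1.583, 0.006, 1.575]
force: [-0.1, -0.1, -0.0]
width: 0.0598
```

```bash
python3 -c "
from h import *
show();plan([.573,-.2812,.075],90,2)"
```

```text
t 3.28 p [ 577.4 -281.7   83. ] rpy [-90.71   0.32  90.22] F [-0.1 -0.1 -0. ] M [ 0.084 -0.048  0.006] w 0.0598 q [-0.15  0.42 -0.25  0.   -0.89  0.15]
{"dp":[0.5,7.9,4.5],"rotation":[0.7,0.2,-0.3]},{"dp":[0,0,0],"rotation":[0,0,-0]}
left [-0.  0. -0.] yaw err [ 0.  0. -0.]
```

Request:
move_arm --deltas '[{"dp": [0.5,8,4.5],"rotation": [0.7,0,0]},{"dp": [0,1,0.5],"rotation": [0.1,0,0]},{"dp": [0,1,0.5],"rotation": [0.1,0,0]}]'

```text
t: 3.53
eef_pos: [0.5716, -0.2813, 0.0723]
ee_rot: [-1.566, 0.006, 1.574]
force: [0.9, -0.2, 0.5]
width: 0.0397
```

```bash
python3 -c "
from h import *
show();plan([.573,-.2812,.075],90,2)"
```

```text
t 3.53 p [ 571.6 -281.3   72.3] rpy [-89.75   0.32  90.21] F [ 0.9 -0.2  0.5] M [ 0.038 -0.086  0.016] w 0.0397 q [-0.15  0.43 -0.26  0.01 -0.88  0.15]
{"dp":[0.1,-2.7,-1.4],"rotation":[-0.2,0.2,-0.3]},{"dp":[-0,-0,0],"rotation":[-0,0,-0]}
left [-0. -0.  0.] yaw err [-0.  0. -0.]
```

Request:
move_arm --deltas '[{"dp": [0,-1,-1],"rotation": [-0.1,0,0]},{"dp": [0,0,0],"rotation": [0,0,0]},{"dp": [0,0.5,0],"rotation": [0,0,0]},{"dp": [0,0.5,0],"rotation": [0,0,0]}]'

```text
t: 3.87
eef_pos: [0.5723, -0.2812, 0.0724]
ee_rot: [-1.566, 0.006, 1.575]
force: [-1.1, 2.5, 4.3]
width: 0.0316
```

```bash
python3 -c "
from h import *
show();plan([.573,-.2812,.19],90,5)"
```

```text
t 3.87 p [ 572.3 -281.2   72.4] rpy [-89.75   0.33  90.24] F [-1.1  2.5  4.3] M [ 0.606  0.584 -0.009] w 0.0316 q [-0.15  0.43 -0.26  0.01 -0.88  0.15]
{"dp":[-0.2,-41,-0.1],"rotation":[-0.2,0.2,-0.3]},{"dp":[-0,-41,-0.2],"rotation":[-0,0,-0]},{"dp":[-0,-35.6,-0.2],"rotation":[-0,0,-0]},{"dp":[-0,0,0],"rotation":[-0,0,-0]},{"dp":[-0,0,0],"rotation":[-0,0,-0]}
left [-0. -0. -0.] yaw err [-0.  0. -0.]
```

Request:
move_arm --deltas '[{"dp": [0,-20,0],"rotation": [0,0,0]},{"dp": [0,-41,0],"rotation": [0,0,0]},{"dp": [0,-41,0],"rotation": [0,0,0]},{"dp": [0,-17,0],"rotation": [0,0,0]},{"dp": [0,0,0],"rotation": [0,0,0]}]'

```text
t: 4.28
eef_pos: [0.573, -0.2804, 0.1933]
ee_rot: [-1.564, 0.005, 1.575]
force: [-0.2, -0.6, -1.7]
width: 0.0316
```

```bash
python3 -c "
from h import *
show();f=grab('side');cv2.imwrite('pics/g3.png',cv2.resize(f['pixels'][0:160,130:330,::-1],None,fx=3.5,fy=3.5,interpolation=cv2.INTER_CUBIC))
plan([.4807,.1634,.2],135,5)"
```

```text
t 4.28 p [ 573.  -280.4  193.3] rpy [-89.6    0.29  90.22] F [-0.2 -0.6 -1.7] M [ 0.07  -0.21   0.018] w 0.0316 q [-0.15  0.32 -0.12  0.01 -1.13  0.15]
{"dp":[41,-0.9,8.4],"rotation":[-0.1,-7,-0]},{"dp":[41,-0.9,3.2],"rotation":[-0.1,-7,-0]},{"dp":[41,-0.8,-1.8],"rotation":[-0.1,-7,-0]},{"dp":[41,-0.9,-6.9],"rotation":[-0.1,-7,-0]},{"dp":[41,-0.9,-12.1],"rotation":[-0.1,-7,-0]}
left [-49.7 239.7   4.2] yaw err [-0.  -9.8 -0.1]
```

View pics/g3.png

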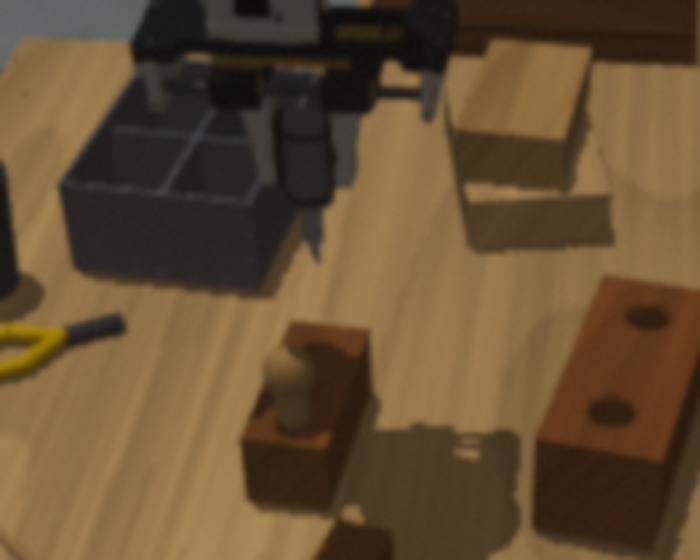

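Request:
move_arm --deltas '[{"dp": [41,-1,8],"rotation": [0,-7,0]},{"dp": [41,0,3],"rotation": [0,-7,0]},{"dp": [41,0,-2],"rotation": [0,-7,0]},{"dp": [41,0,-7],"rotation": [0,-7,0]},{"dp": [41,0,-12],"rotation": [0,-7,0]}]'

```text
t: 4.75
eef_pos: [0.5269, -0.0801, 0.1833]
ee_rot: [-1.554, -0.007, 2.192]
force: [0.5, 0.5, -1.2]
width: 0.0318
```

```bash
python3 -c "
from h import *
show()
plan([.4807,.1634,.2],180,5)"
```

```text
t 4.75 p [526.9 -80.1 183.3] rpy [-89.03  -0.39 125.58] F [ 0.5  0.5 -1.2] M [ 0.181 -0.21  -0.008] w 0.0318 q [ 0.22  0.17 -0.35  0.   -1.07  0.4 ]
{"dp":[41,-3.1,-18.9],"rotation":[-0.1,-7,0.1]},{"dp":[41,-3.3,-25.4],"rotation":[-0.1,-7,0.1]},{"dp":[41,-3.6,-32.9],"rotation":[-0.1,-7,0.1]},{"dp":[39.9,-4,-41],"rotation":[-0.1,-7,0.1]},{"dp":[27,-3.1,-35.6],"rotation":[-0.1,-7,0.1]}
left [ 0. -0.  0.] yaw err [ -0.2 -19.4   0.3]
```

Request:
move_arm --deltas '[{"dp": [41,-3,-19],"rotation": [-0.3,-7,0.3]},{"dp": [41,-3,-25],"rotation": [-0.3,-7,0.2]},{"dp": [41,-3,-33],"rotation": [-0.2,-7,0.1]},{"dp": [40,-4,-41],"rotation": [-0.2,-7,0]},{"dp": [27,-3,-35],"rotation": [0,-7,0]}]'

```text
t: 5.17
eef_pos: [0.4798, 0.1227, 0.1887]
ee_rot: [-1.565, -0.011, 2.817]
force: [1.6, 0.1, -1.6]
width: 0.0315
```

```bash
python3 -c "
from h import *
show()
plan([.4807,.1634,.2],180,5)"
```

```text
t 5.17 p [479.8 122.7 188.7] rpy [-89.69  -0.62 161.43] F [ 1.6  0.1 -1.6] M [ 0.016 -0.288  0.031] w 0.0315 q [ 0.64  0.1  -0.42 -0.01 -1.06  0.61]
{"dp":[12.2,-11.4,-38.8],"rotation":[-0.1,-7,0.3]},{"dp":[0,0,0],"rotation":[-0.1,-7,0.2]},{"dp":[0,0,0],"rotation":[-0,-4.6,0.2]},{"dp":[0,0,0],"rotation":[-0,0,-0]},{"dp":[0,0,0],"rotation":[-0,0,-0]}
left [-0. -0. -0.] yaw err [-0.  0. -0.]
```

Request:
move_arm --deltas '[{"dp": [12,-11,-38],"rotation": [-0.2,-7,0.4]},{"dp": [0,0,0],"rotation": [-0.1,-7,0.3]},{"dp": [0,0,0],"rotation": [0,-4.6,0]},{"dp": [0,0,0],"rotation": [0,0,0]}]'

```text
t: 5.5
eef_pos: [0.4752, 0.1707, 0.1939]
ee_rot: [-1.569, -0.006, -3.115]
force: [0.3, -0.1, -0.4]
width: 0.0316
```

```bash
python3 -c "
from h import *
show()
f=grab('side');cv2.imwrite('pics/g4.png',cv2.resize(f['pixels'][80:280,130:330,::-1],None,fx=3,fy=3,interpolation=cv2.INTER_CUBIC))
plan([.4807,.1634,.16],180,3)"
```

```text
t 5.50 p [475.2 170.7 193.9] rpy [ -89.91   -0.32 -178.5 ] F [ 0.3 -0.1 -0.4] M [-0.025 -0.128 -0.021] w 0.0316 q [ 0.73  0.11 -0.4  -0.   -1.07  0.87]
{"dp":[-5.9,33.5,6.7],"rotation":[-0.1,1.2,0.4]},{"dp":[-0,-0,0],"rotation":[-0,-0,-0]},{"dp":[-0,-0,0],"rotation":[-0,-0,-0]}
left [ 0. -0.  0.] yaw err [-0. -0. -0.]
```

View pics/g4.png

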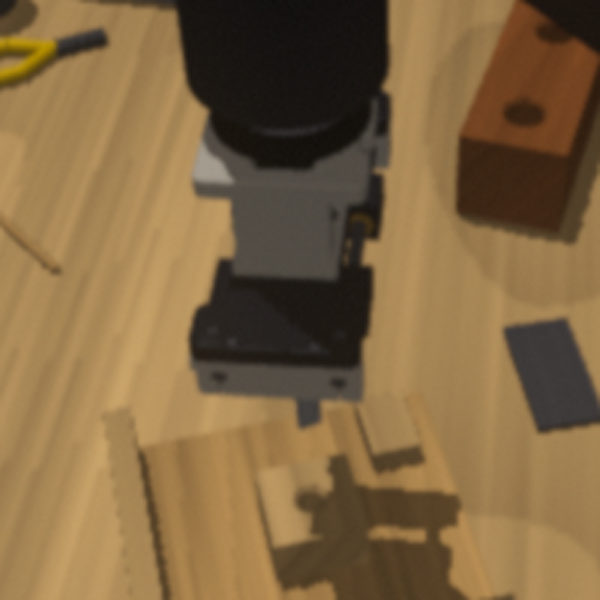

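```bash
python3 -c "
from h import *
f=load('side')
c=f['pixels'][205:228,222:245].astype(int)
print(c.sum(2)); W=cloud(f)
print(np.round(W[210:226,226:241,2]*1000))
for u,v in [(229.5,221.7),(236.3,219.8),(233,220.8)]: print(ray(f,u,v,.134))
"
```

```text
[[229 229 230 228 228 228 230 233 228 230 228 229 229 229 228 229 228 225
  214 200 202 205 212]
 [229 229 229 232 230 228 227 226 226 228 230 230 225 230 227 229 230 217
  185 161 158 166 177]
 [228 230 227 228 227 232 232 228 228 230 229 230 229 227 229 229 225 202
  164 133 122 124 152]
 [227 231 227 231 227 228 229 229 227 230 229 231 227 229 230 227 225 213
  183 157 135 134 158]
 [230 227 234 232 230 229 230 230 229 228 231 228 229 231 230 230 229 227
  214 196 175 173 195]
 [229 229 229 232 231 232 231 231 226 229 230 227 232 231 228 229 229 231
  225 220 207 210 220]
 [242 242 240 239 239 237 233 230 229 228 227 228 228 225 226 226 230 231
  231 229 231 237 231]
 [288 285 284 286 282 264 237 221 218 222 220 221 220 222 229 245 249 249
  248 246 261 270 253]
 [338 337 340 339 334 312 264 213 204 204 207 206 203 211 242 294 314 316
  311 303 311 319 303]
 [360 359 365 362 361 349 294 215 187 192 188 188 190 196 255 337 370 376
  371 359 359 368 350]
 [361 364 367 367 365 357 314 222 185 189 189 186 180 190 253 337 376 387
  380 371 368 368 364]
 [367 366 363 369 370 361 322 220
[... 1817 characters left out ...]
. 147. 141.   7.  12.  13.
   12.]
 [  1.  11.  11. 143. 144. 148. 148. 148. 148. 140. 140.  10.  12.  12.
   12.]
 [ 13.  12.  11. 140. 141.  nan 139. 139. 137. 136. 138. 135.   8.  11.
   12.]
 [ 11.  10.   8. 136. 139. 137. 136. 136. 136. 134. 133.  10.  12.  10.
   11.]
 [ 13.  11.  13. 134. 137. 135. 132. 134.  11.  12.   9.  10.  12.  12.
   13.]
 [  9.  11.  13.  12. 133.  12.   9.  13.  12.  12.  11.  11.  10.  10.
   12.]
 [ 14.  13.  13.   9.  14.  14.  12.  10.  11.  12.  12.  13.  11.  13.
   12.]
 [ 12.  12.  13.  12.  11.  12.  13.  11.  12.  11.  12.  12.  13.  12.
   11.]]
[0.48216331 0.17350242 0.134     ]
[0.47100044 0.16809523 0.134     ]
[0.47640307 0.17089729 0.134     ]
```

Request:
move_arm --deltas '[{"dp": [-6,34,6.5],"rotation": [0,0,0.3]},{"dp": [0,30,0],"rotation": [0,0,0]},{"dp": [0,0,0],"rotation": [0,0,0]}]'

```text
t: 5.8
eef_pos: [0.4808, 0.1624, 0.1269]
ee_rot: [-1.569, -0.001, -3.132]
force: [-0.5, -0.7, -1.5]
width: 0.0315
```

```bash
python3 -c "
from h import *
show()
plan([.4807,.1634,.12],182,3)"
```

```text
t 5.80 p [480.8 162.4 126.9] rpy [-8.9920e+01 -3.0000e-02 -1.7946e+02] F [-0.5 -0.7 -1.5] M [-0.162  0.204  0.004] w 0.0315 q [ 0.71  0.18 -0.49  0.   -0.91  0.87]
{"dp":[0.1,6.9,-1],"rotation":[-0.1,-1.5,0]},{"dp":[-0,0,-0],"rotation":[0,0,0]},{"dp":[-0,0,-0],"rotation":[0,0,0]}
left [ 0.  0. -0.] yaw err [0. 0. 0.]
```

Request:
move_arm --deltas '[{"dp": [0,12,-1],"rotation": [0,-1.5,0]},{"dp": [0,10,0],"rotation": [0,0,0]},{"dp": [0,0,0],"rotation": [0,0,0]}]'

```text
t: 6.05
eef_pos: [0.4801, 0.1605, 0.1035]
ee_rot: [-1.566, -0.005, -3.116]
force: [-0.6, 0.1, -0.1]
width: 0.0317
```

```bash
python3 -c "
from h import *
show()
f=grab('side');cv2.imwrite('pics/g5.png',cv2.resize(f['pixels'][150:300,160:310,::-1],None,fx=4,fy=4,interpolation=cv2.INTER_CUBIC))
plan([.4807,.1634,.085],182,3)"
```

```text
t 6.05 p [480.1 160.5 103.5] rpy [ -89.72   -0.26 -178.51] F [-0.6  0.1 -0.1] M [-0.074 -0.022  0.001] w 0.0317 q [ 0.71  0.21 -0.52  0.   -0.86  0.88]
{"dp":[-0.3,19.3,-2.7],"rotation":[-0.3,-0.5,0.2]},{"dp":[-0,0,-0],"rotation":[0,0,0]},{"dp":[-0,0,-0],"rotation":[0,0,0]}
left [ 0.  0. -0.] yaw err [0. 0. 0.]
```

View pics/g5.png

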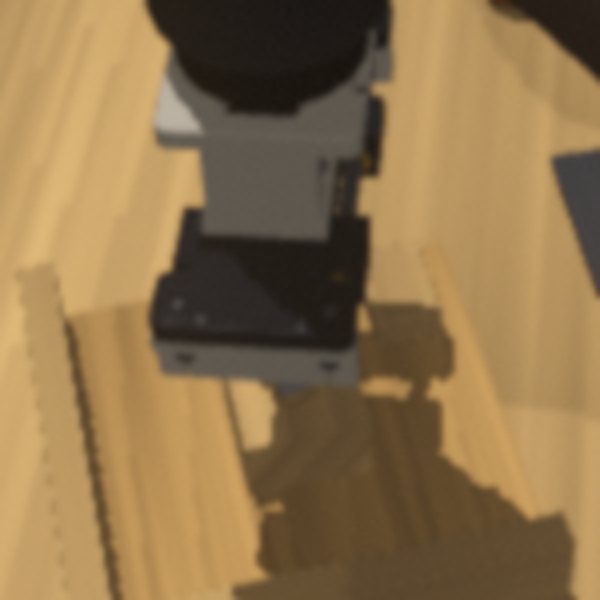

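Request:
move_arm --deltas '[{"dp": [0,5,-2.5],"rotation": [-0.2,0,0.2]},{"dp": [0,5,0],"rotation": [0,0,0]}]'

```text
t: 6.27
eef_pos: [0.4807, 0.163, 0.0959]
ee_rot: [-1.57, 0.001, -3.118]
force: [-1.9, -1.7, 0.1]
width: 0.0311
```

```bash
python3 -c "
from h import *
show()
plan([.4807,.1634,.085],182,3)"
```

```text
t 6.27 p [480.7 163.   95.9] rpy [-8.9960e+01  4.0000e-02 -1.7865e+02] F [-1.9 -1.7  0.1] M [-0.44   1.109 -0.028] w 0.0311 q [ 0.72  0.21 -0.53  0.   -0.83  0.88]
{"dp":[0,10.9,-0.4],"rotation":[-0,-0.6,-0]},{"dp":[0,-0,-0],"rotation":[-0,-0,-0]},{"dp":[0,-0,-0],"rotation":[-0,-0,-0]}
left [-0.  0.  0.] yaw err [-0. -0. -0.]
```

Request:
move_arm --deltas '[{"dp": [0,6,0],"rotation": [0,0,0]},{"dp": [0,5,0],"rotation": [0,0,0]}]'

```text
t: 6.43
eef_pos: [0.4806, 0.1629, 0.0851]
ee_rot: [-1.571, 0.001, -3.119]
force: [-1.5, -1.0, -0.0]
width: 0.0314
```

```bash
python3 -c "
from h import *
show()
plan([.4807,.1634,.08],182,3)"
```

```text
t 6.43 p [480.6 162.9  85.1] rpy [-9.0010e+01  8.0000e-02 -1.7871e+02] F [-1.5 -1.  -0. ] M [-0.345  0.754  0.022] w 0.0314 q [ 0.72  0.23 -0.54  0.   -0.8   0.88]
{"dp":[-0.1,5.1,-0.5],"rotation":[0,-0.7,-0.1]},{"dp":[-0,0,0],"rotation":[0,-0,0]},{"dp":[-0,0,0],"rotation":[0,-0,0]}
left [ 0. -0. -0.] yaw err [ 0. -0.  0.]
```

Request:
move_arm --deltas '[{"dp": [0.5,5,0],"rotation": [0,0,0]},{"dp": [0,3,0],"rotation": [0,0,0]}]'

```text
t: 6.6
eef_pos: [0.4803, 0.1632, 0.0764]
ee_rot: [-1.572, 0.002, -3.119]
force: [-0.3, 0.2, -1.5]
width: 0.0312
```

```bash
python3 -c "
from h import *
show()"
```

```text
t 6.60 p [480.3 163.2  76.4] rpy [-9.0040e+01  1.3000e-01 -1.7872e+02] F [-0.3  0.2 -1.5] M [-0.315  0.68  -0.003] w 0.0312 q [ 0.72  0.24 -0.55  0.   -0.78  0.88]
```

Request:
move_arm --deltas '[{"dp": [0,2,0],"rotation": [0,0,0]},{"dp": [0,1.5,0],"rotation": [0,0,0]}]'

```text
t: 6.77
eef_pos: [0.4803, 0.1631, 0.0721]
ee_rot: [-1.571, 0.002, -3.119]
force: [-0.9, -1.1, -0.4]
width: 0.0316
```

```bash
python3 -c "
from h import *
show()"
```

```text
t 6.77 p [480.3 163.1  72.1] rpy [-9.0020e+01  1.1000e-01 -1.7871e+02] F [-0.9 -1.1 -0.4] M [-0.519  0.502 -0.006] w 0.0316 q [ 0.72  0.24 -0.56  0.   -0.77  0.88]
```

Request:
move_arm --deltas '[{"dp": [0,1.5,0],"rotation": [0,0,0]}]'

```text
t: 6.85
eef_pos: [0.4804, 0.1631, 0.0705]
ee_rot: [-1.571, 0.002, -3.119]
force: [-2.0, -1.2, 0.6]
width: 0.0316
```

Request:
move_arm --deltas '[{"dp": [0,1.5,0],"rotation": [0,0,0]}]'

```text
t: 6.93
eef_pos: [0.4808, 0.1632, 0.0699]
ee_rot: [-1.571, 0.003, -3.118]
force: [-10.1, -2.5, 25.6]
width: 0.0318
```

Request:
move_arm --deltas '[{"dp": [0,-0.7,0],"rotation": [0,0,0]}]'

```text
t: 7.02
eef_pos: [0.4805, 0.163, 0.0707]
ee_rot: [-1.57, 0.002, -3.118]
force: [-2.3, 0.5, -3.1]
width: 0.0312
```

Request:
move_arm --deltas '[{"dp": [0,0,0],"rotation": [0,5,0]}]'

```text
t: 7.1
eef_pos: [0.4805, 0.1632, 0.0709]
ee_rot: [-1.571, 0.002, 3.079]
force: [-1.1, -0.4, -1.3]
width: 0.0309
```

```bash
python3 -c "
from h import *
show()"
```

```text
t 7.10 p [480.5 163.2  70.9] rpy [-9.000e+01  1.300e-01  1.764e+02] F [-1.1 -0.4 -1.3] M [ 0.06   0.536 -0.065] w 0.0309 q [ 0.72  0.25 -0.56  0.   -0.77  0.79]
```

Request:
move_arm --deltas '[{"dp": [0,0,0],"rotation": [0,5,0]}]'

```text
t: 7.18
eef_pos: [0.4805, 0.1634, 0.0709]
ee_rot: [-1.571, 0.002, 2.988]
force: [-1.8, 0.5, -1.9]
width: 0.0314
```

```bash
python3 -c "
from h import *
show()"
```

```text
t 7.18 p [480.5 163.4  70.9] rpy [-9.0040e+01  1.4000e-01  1.7118e+02] F [-1.8  0.5 -1.9] M [-0.022  0.604 -0.001] w 0.0314 q [ 0.72  0.25 -0.56  0.   -0.77  0.7 ]
```

Request:
move_arm --deltas '[{"dp": [0,0,0],"rotation": [0,5,0]}]'

```text
t: 7.27
eef_pos: [0.4805, 0.1636, 0.0709]
ee_rot: [-1.572, 0.002, 2.896]
force: [-1.0, 0.4, -1.2]
width: 0.0314
```

```bash
python3 -c "
from h import *
show()"
```

```text
t 7.27 p [480.5 163.6  70.9] rpy [-9.0080e+01  1.4000e-01  1.6594e+02] F [-1.   0.4 -1.2] M [0.077 0.713 0.013] w 0.0314 q [ 0.72  0.25 -0.56  0.   -0.77  0.61]
```

Request:
move_arm --deltas '[{"dp": [0,1,0],"rotation": [0,0,0]}]'

```text
t: 7.35
eef_pos: [0.4806, 0.1637, 0.0701]
ee_rot: [-1.572, 0.003, 2.892]
force: [-3.9, -2.8, 11.2]
width: 0.0315
```

Request:
move_arm --deltas '[{"dp": [0,0,0],"rotation": [0,5,0]}]'

```text
t: 7.43
eef_pos: [0.4806, 0.1638, 0.0703]
ee_rot: [-1.573, 0.003, 2.809]
force: [-1.6, -0.6, 0.8]
width: 0.0312
```

```bash
python3 -c "
from h import *
show()"
```

```text
t 7.43 p [480.6 163.8  70.3] rpy [-9.0110e+01  1.4000e-01  1.6092e+02] F [-1.6 -0.6  0.8] M [0.037 1.156 0.044] w 0.0312 q [ 0.72  0.25 -0.56  0.   -0.76  0.52]
```

Request:
move_arm --deltas '[{"dp": [0,0.6,0],"rotation": [0,4,0]}]'

```text
t: 7.52
eef_pos: [0.4808, 0.1639, 0.0702]
ee_rot: [-1.573, 0.003, 2.738]
force: [-4.3, -0.1, 8.2]
width: 0.0314
```

```bash
python3 -c "
from h import *
show()"
```

```text
t 7.52 p [480.8 163.9  70.2] rpy [-9.0130e+01  1.5000e-01  1.5687e+02] F [-4.3 -0.1  8.2] M [-0.622  1.755  0.058] w 0.0314 q [ 0.72  0.25 -0.56  0.   -0.76  0.45]
```

Request:
move_arm --deltas '[{"dp": [0,0.6,0],"rotation": [0,4,0]}]'

```text
t: 7.6
eef_pos: [0.4809, 0.164, 0.0701]
ee_rot: [-1.573, 0.003, 2.668]
force: [-5.3, -0.3, 9.8]
width: 0.0315
```

```bash
python3 -c "
from h import *
show()"
```

```text
t 7.60 p [480.9 164.   70.1] rpy [-90.15   0.16 152.88] F [-5.3 -0.3  9.8] M [-0.439  2.05   0.101] w 0.0315 q [ 0.72  0.25 -0.56  0.   -0.76  0.38]
```

Request:
move_arm --deltas '[{"dp": [0,-0.7,0],"rotation": [0,0,0]}]'

```text
t: 7.68
eef_pos: [0.4807, 0.1639, 0.0707]
ee_rot: [-1.573, 0.003, 2.667]
force: [-0.5, 0.1, -5.7]
width: 0.0315
```

Request:
move_arm --deltas '[{"dp": [0,0,0],"rotation": [0,4,0]}]'

```text
t: 7.77
eef_pos: [0.4807, 0.164, 0.0708]
ee_rot: [-1.574, 0.003, 2.602]
force: [-2.0, 0.4, -0.4]
width: 0.0315
```

```bash
python3 -c "
from h import *
show()"
```

```text
t 7.77 p [480.7 164.   70.8] rpy [-90.17   0.15 149.1 ] F [-2.   0.4 -0.4] M [-0.252  0.409  0.043] w 0.0315 q [ 0.72  0.25 -0.56  0.   -0.76  0.31]
```

Request:
move_arm --deltas '[{"dp": [0,0,0],"rotation": [0,4,0]}]'

```text
t: 7.85
eef_pos: [0.4809, 0.1641, 0.0708]
ee_rot: [-1.574, 0.002, 2.534]
force: [-1.4, 0.2, -0.3]
width: 0.0314
```

```bash
python3 -c "
from h import *
show()"
```

```text
t 7.85 p [480.9 164.1  70.8] rpy [-9.0190e+01  1.4000e-01  1.4517e+02] F [-1.4  0.2 -0.3] M [-0.376  0.543  0.053] w 0.0314 q [ 0.72  0.25 -0.56  0.   -0.76  0.24]
```

```bash
python3 -c "
from h import *
show()
f=grab('side');cv2.imwrite('pics/g6.png',cv2.resize(f['pixels'][170:290,170:300,::-1],None,fx=5,fy=5,interpolation=cv2.INTER_CUBIC))
f=grab('top');cv2.imwrite('pics/g6t.png',cv2.resize(f['pixels'][130:260,120:250,::-1],None,fx=4,fy=4,interpolation=cv2.INTER_CUBIC))
"
```

```text
t 7.85 p [480.9 164.1  70.8] rpy [-9.0190e+01  1.4000e-01  1.4517e+02] F [-1.4  0.2 -0.3] M [-0.376  0.543  0.053] w 0.0314 q [ 0.72  0.25 -0.56  0.   -0.76  0.24]
```

View pics/g6.png

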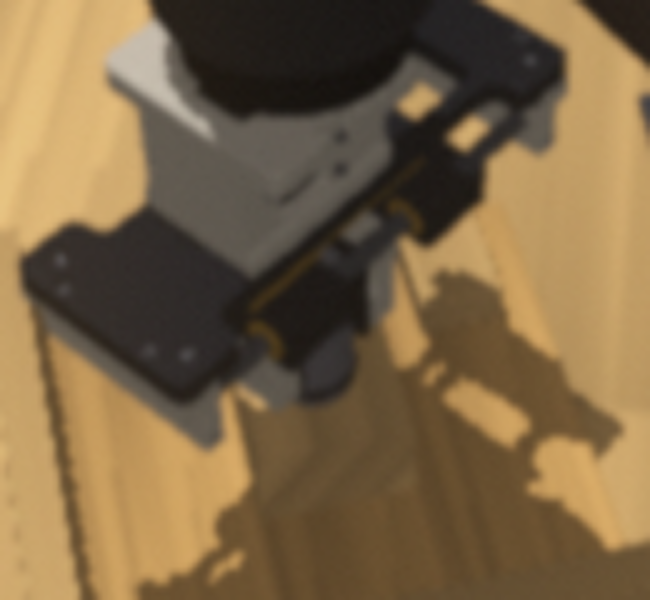

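View pics/g6t.png

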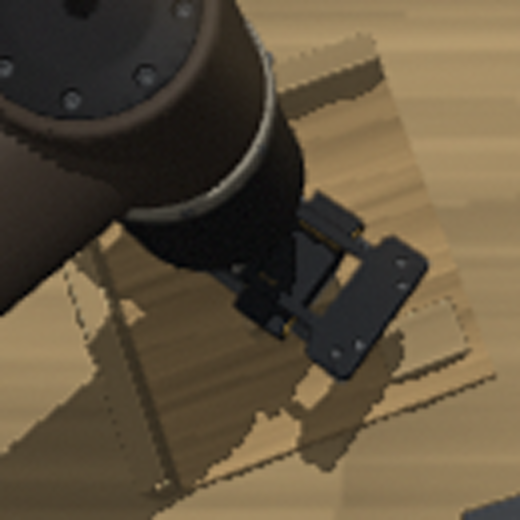

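```bash
python3 -c "
from h import *
f=load('side');T=np.linalg.inv(f['cam_to_world'])
for h in (.050,.054,.060,.066):
    c=T@np.array([.4779,.1797,h,1]); print(h,f['fx']*c[0]/c[2]+f['cx'],f['fy']*c[1]/c[2]+f['cy'])
print(f['pixels'].astype(int).sum(2)[238:258,228:246]); W=cloud(f); print(np.round(W[238:256,228:246]*1000)[...,2]); print(np.round(W[238:256,228:246]*1000)[...,1])
"
```

```text
0.05 233.43330936141595 253.2993996330285
0.054 233.34426587933086 252.02601350387752
0.06 233.20959140532298 250.10007122111261
0.066 233.07356805414264 248.15483902019568
[[ 77  74  76  76  78  94 112 141 151 152 152 154 167 199 213 215 226 233]
 [ 80  81  79  82  96 114 136 155 158 158 152 151 169 198 214 224 228 233]
 [ 79  78  79  91 116 142 158 161 161 156 151 147 158 185 212 221 227 231]
 [ 79  82  89 114 136 159 160 166 162 156 155 146 151 168 209 223 224 229]
 [ 82  89 103 135 159 166 166 164 162 158 153 149 145 171 210 222 225 232]
 [112 115 122 151 161 166 164 162 162 156 155 144 144 177 210 221 223 225]
 [178 165 136 150 165 166 163 161 160 156 147 133 143 188 215 220 224 225]
 [234 206 149 147 164 165 162 162 157 147 131 120 149 203 221 221 221 225]
 [249 215 159 150 163 163 159 155 145 130 115 130 174 215 223 218 221 225]
 [252 217 160 144 153 145 140 132 124 113 123 161 203 228 223 220 223 223]
 [243 211 149 126 123 119 113 114 119 134 159 196 227 234 230 220 223 222]
 [234 196 142 122 111 113 116 135 154 173 200 222 233 235 227 226 220 223]
 [230 199 170 151 148 151 1
[... 3295 characters left out ...]
. 167. 166.
  166. 164. 164. 166.]
 [191. 189. 187. 179. 179. 179. 179. 177. 176. 176. 173. 167. 168. 168.
  168. 168. 168. 169.]
 [191. 179. 178. 178. 180. 178. 179. 179. 176. 171. 171. 170. 171. 170.
  169. 172. 169. 170.]
 [175. 174. 178. 178. 180. 180. 177. 174. 174. 173. 173. 174. 174. 172.
  172. 172. 171. 171.]
 [177. 177. 177. 178. 178. 175. 176. 177. 178. 176. 176. 175. 175. 175.
  173. 174. 174. 174.]
 [181. 179. 181. 180. 180. 178. 179. 179. 177. 177. 178. 177. 177. 178.
  177. 176. 177. 177.]
 [182. 182. 181. 180. 181. 181. 182. 180. 180. 181. 180. 181. 179. 181.
  179. 180. 179. 178.]
 [184. 184. 183. 185. 184. 183. 184. 183. 183. 181. 182. 181. 184. 180.
  181. 182. 181. 182.]]
```

Request:
move_arm --deltas '[{"dp": [0,0.2,0],"rotation": [0,6,0]},{"dp": [0,0.2,0],"rotation": [0,6,0]},{"dp": [0,0.2,0],"rotation": [0,6,0]},{"dp": [0,0,0],"rotation": [0,0,0]}]'

```text
t: 8.28
eef_pos: [0.4813, 0.1641, 0.0707]
ee_rot: [-1.575, 0.002, 2.229]
force: [-1.5, -0.6, -0.1]
width: 0.0318
```

```bash
python3 -c "
from h import *
show();plan([.4807,.1634,.0705],125,2)"
```

```text
t 8.28 p [481.3 164.1  70.7] rpy [-9.0240e+01  1.1000e-01  1.2771e+02] F [-1.5 -0.6 -0.1] M [-0.393  0.714  0.103] w 0.0318 q [ 0.72  0.25 -0.56  0.   -0.76 -0.06]
{"dp":[-0.2,0.2,0.9],"rotation":[0.2,2.7,-0.1]},{"dp":[-0,0,-0],"rotation":[0,0,-0]}
left [ 0. -0. -0.] yaw err [ 0.  0. -0.]
```

Request:
move_arm --deltas '[{"dp": [0,0.2,0.4],"rotation": [0.1,6,0]},{"dp": [0,0.2,0.2],"rotation": [0,6,0]},{"dp": [0,0,0.2],"rotation": [0,6,0]},{"dp": [0,0,0],"rotation": [0,6,0]}]'

```text
t: 8.62
eef_pos: [0.4817, 0.1641, 0.0707]
ee_rot: [-1.576, 0.001, 1.827]
force: [-1.1, -1.1, -0.2]
width: 0.0315
```

```bash
python3 -c "
from h import *
show();plan([.4807,.1634,.0705],105,2)"
```

```text
t 8.62 p [481.7 164.1  70.7] rpy [-9.029e+01  4.000e-02  1.047e+02] F [-1.1 -1.1 -0.2] M [-0.463  0.465  0.05 ] w 0.0315 q [ 0.72  0.25 -0.56  0.   -0.76 -0.46]
{"dp":[-0.4,0.2,1.1],"rotation":[0.3,-0.3,-0]},{"dp":[-0,0,0],"rotation":[-0,-0,-0]}
left [-0. -0. -0.] yaw err [-0. -0. -0.]
```

Request:
move_arm --deltas '[{"dp": [0,0.2,0.6],"rotation": [0.1,6,0]},{"dp": [0,0.2,0.4],"rotation": [0,6,0]},{"dp": [0,0,0.2],"rotation": [0,6,0]},{"dp": [0,0,0],"rotation": [0,6,0]},{"dp": [0,0,0],"rotation": [0,6,0]}]'

```text
t: 9.03
eef_pos: [0.4823, 0.1637, 0.0707]
ee_rot: [-1.577, -0.001, 1.317]
force: [-1.6, -1.5, 0.5]
width: 0.0316
```

```bash
python3 -c "
from h import *
show();plan([.4807,.1634,.0705],65,2)"
```

```text
t 9.03 p [482.3 163.7  70.7] rpy [-9.033e+01 -8.000e-02  7.548e+01] F [-1.6 -1.5  0.5] M [-0.416  0.477  0.093] w 0.0316 q [ 0.72  0.25 -0.56  0.01 -0.76 -0.97]
{"dp":[-0.7,0.2,1.4],"rotation":[0.2,7,0.1]},{"dp":[-0,0,0],"rotation":[0.1,3.5,0]}
left [-0.  0. -0.] yaw err [ 0. -0.  0.]
```

Request:
move_arm --deltas '[{"dp": [0,0.2,0],"rotation": [0,6,0]},{"dp": [0,0,0],"rotation": [0,6,0]},{"dp": [0,0,0],"rotation": [0,0,0]}]'

```text
t: 9.28
eef_pos: [0.4824, 0.1634, 0.0707]
ee_rot: [-1.577, -0.002, 1.115]
force: [-2.3, -1.2, 0.1]
width: 0.0312
```

```bash
python3 -c "
from h import *
show();plan([.4807,.1634,.0705],65,2)"
```

```text
t 9.28 p [482.4 163.4  70.7] rpy [-90.33  -0.13  63.88] F [-2.3 -1.2  0.1] M [-0.152  0.747  0.008] w 0.0312 q [ 0.72  0.25 -0.56  0.01 -0.76 -1.18]
{"dp":[-0.8,0.2,1.6],"rotation":[0.3,-1.1,0.1]},{"dp":[0,0,-0],"rotation":[0,-0,0]}
left [ 0. -0. -0.] yaw err [ 0. -0.  0.]
```

Request:
move_arm --deltas '[{"dp": [0,0.3,0],"rotation": [0,0,0]},{"dp": [0,0.3,0],"rotation": [0,0,0]},{"dp": [0,0.3,0],"rotation": [0,0,0]},{"dp": [0,0.3,0],"rotation": [0,0,0]},{"dp": [0,0.3,0],"rotation": [0,0,0]}]' --jaw 60

```text
t: 9.7
eef_pos: [0.4848, 0.1653, 0.07]
ee_rot: [-1.579, -0.007, 1.14]
force: [-0.4, 0.5, 0.4]
width: 0.0595
```

```bash
python3 -c "
from h import *
show();plan([.4807,.1634,.0705],65,2)
f=grab('side');cv2.imwrite('pics/g7.png',cv2.resize(f['pixels'][170:290,170:300,::-1],None,fx=5,fy=5,interpolation=cv2.INTER_CUBIC))
f=grab('top');cv2.imwrite('pics/g7t.png',cv2.resize(f['pixels'][130:260,120:250,::-1],None,fx=4,fy=4,interpolation=cv2.INTER_CUBIC))"
```

```text
t 9.70 p [484.8 165.3  70. ] rpy [-90.49  -0.39  65.32] F [-0.4  0.5  0.4] M [ 0.084 -0.073 -0.001] w 0.0595 q [ 0.72  0.25 -0.56  0.01 -0.75 -1.15]
{"dp":[-3.4,-0.6,3],"rotation":[0.5,0.3,0.4]},{"dp":[-0,0,-0],"rotation":[-0,0,-0]}
left [ 0. -0. -0.] yaw err [-0.  0. -0.]
```

View pics/g7.png

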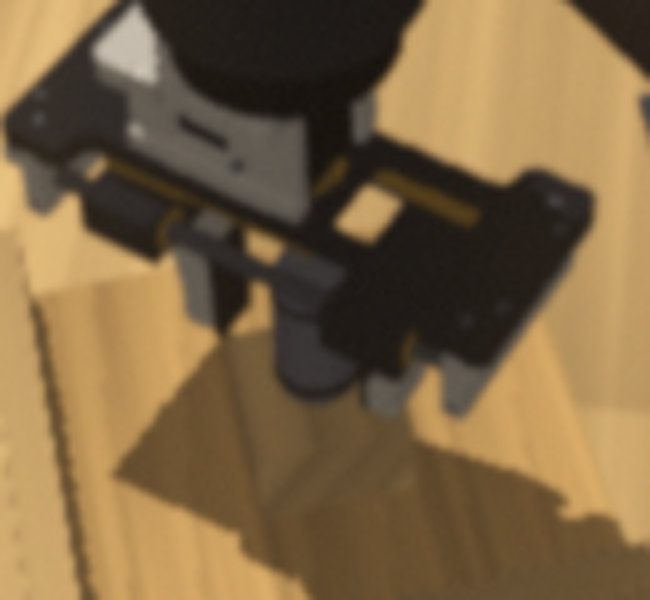

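View pics/g7t.png

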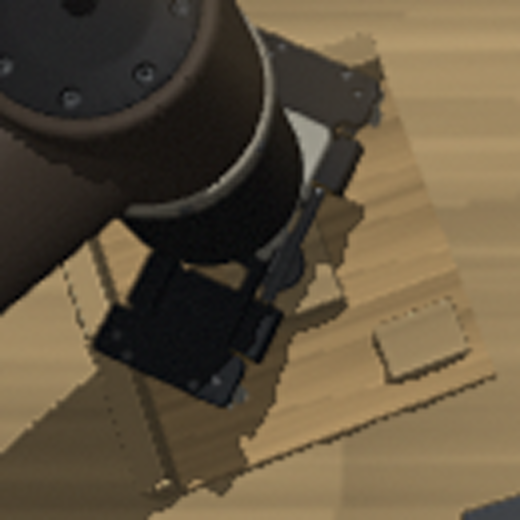

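```bash
python3 -c "
from h import *
f=load('side');W=cloud(f)
b=(slice(225,256),slice(222,246))
w=W[b];m=(w[...,2]>.056)&(w[...,2]<.095)&(np.hypot(w[...,0]-.481,w[...,1]-.165)<.03)
g=f['pixels'][b].astype(int).sum(2)
from scipy.optimize import least_squares
p=w[m&(g<190)]; print(len(p))
for lo,hi in((.056,.066),(.066,.076),(.076,.09)):
  q=p[(p[:,2]>lo)&(p[:,2]<hi)]
  r=least_squares(lambda c:np.hypot(q[:,0]-c[0],q[:,1]-c[1])-.016,[.481,.163],loss='soft_l1',f_scale=.002); print(lo,len(q),r.x,np.sqrt(np.mean(r.fun**2)))
"
```

```text
171
0.056 49 [0.48023617 0.1620398 ] 0.0008116581007456126
0.066 51 [0.48009237 0.16164674] 0.0006251664569963667
0.076 58 [0.47942222 0.16207738] 0.0021589450397630507
```

Request:
move_arm --deltas '[{"dp": [-4,0,3],"rotation": [0.4,-7,0.3]},{"dp": [0,0.3,0],"rotation": [0.1,-7,0]},{"dp": [0,0.3,0],"rotation": [0,-7,0]},{"dp": [0,0.3,0],"rotation": [0,-7,0]}]'

```text
t: 10.13
eef_pos: [0.4803, 0.1629, 0.069]
ee_rot: [-1.571, -0.001, 1.639]
force: [0.6, 0.3, 0.0]
width: 0.0673
```

```bash
python3 -c "
from h import *
show();plan([.4803,.1628,.0705],150,5)"
```

```text
t 10.13 p [480.3 162.9  69. ] rpy [-9.002e+01 -4.000e-02  9.389e+01] F [0.6 0.3 0. ] M [0.067 0.    0.038] w 0.0673 q [ 0.71  0.25 -0.56 -0.   -0.76 -0.65]
{"dp":[-0.1,-1.5,-0],"rotation":[0,-7,0]},{"dp":[0,0,-0],"rotation":[0,-7,0]},{"dp":[0,0,-0],"rotation":[0,-7,0]},{"dp":[0,0,-0],"rotation":[0,-7,0]},{"dp":[0,0,-0],"rotation":[0,-7,0]}
left [ 0.  0. -0.] yaw err [  0.  -21.1   0. ]
```

Request:
move_arm --deltas '[{"dp": [0,-1,0],"rotation": [0,-7,0]},{"dp": [0,0.1,0],"rotation": [0,-7,0]},{"dp": [0,0.1,0],"rotation": [0,-7,0]},{"dp": [0,0.1,0],"rotation": [0,-7,0]},{"dp": [0,0.1,0],"rotation": [0,-7,0]}]'

```text
t: 10.55
eef_pos: [0.4805, 0.163, 0.0696]
ee_rot: [-1.572, -0.0, 2.264]
force: [-0.1, -0.5, 0.3]
width: 0.0671
```

```bash
python3 -c "
from h import *
show();plan([.4803,.1628,.0705],158,5)"
```

```text
t 10.55 p [480.5 163.   69.6] rpy [-9.0060e+01 -2.0000e-02  1.2971e+02] F [-0.1 -0.5  0.3] M [-0.003  0.005  0.009] w 0.0671 q [ 0.71  0.25 -0.56 -0.   -0.76 -0.02]
{"dp":[-0.1,-0.9,0.3],"rotation":[0,-7,0]},{"dp":[0,0,-0],"rotation":[0,-7,0]},{"dp":[0,0,-0],"rotation":[0,-7,0]},{"dp":[0,0,-0],"rotation":[0.1,-7,-0]},{"dp":[0,0,-0],"rotation":[-0,-0.3,-0]}
left [-0.  0. -0.] yaw err [-0.  0. -0.]
```

Request:
move_arm --deltas '[{"dp": [0,-0.6,0.3],"rotation": [0,-7,0]},{"dp": [0,0,0],"rotation": [0,-7,0]},{"dp": [0,0,0],"rotation": [0,-7,0]},{"dp": [0,0.1,0],"rotation": [0,-7,0]},{"dp": [0,0.1,0],"rotation": [0,0,0]}]'

```text
t: 10.97
eef_pos: [0.4805, 0.1631, 0.0701]
ee_rot: [-1.572, 0.001, 2.77]
force: [-0.6, -0.1, 0.4]
width: 0.0669
```

```bash
python3 -c "
from h import *
show();plan([.4803,.1628,.0705],158,5)"
```

```text
t 10.97 p [480.5 163.1  70.1] rpy [-9.0100e+01  3.0000e-02  1.5872e+02] F [-0.6 -0.1  0.4] M [-0.03   0.001 -0.021] w 0.0669 q [ 0.71  0.25 -0.56 -0.   -0.77  0.49]
{"dp":[0.1,-0.4,0.3],"rotation":[0.1,0.7,-0]},{"dp":[0,0,0],"rotation":[-0,0,-0]},{"dp":[0,0,0],"rotation":[-0,0,-0]},{"dp":[0,0,0],"rotation":[-0,0,-0]},{"dp":[0,0,0],"rotation":[-0,0,-0]}
left [-0. -0. -0.] yaw err [-0.  0. -0.]
```

Now a fresh grip.

Request:
move_arm --deltas '[{"dp": [0,0,0],"rotation": [0,0,0]},{"dp": [0,0.2,0],"rotation": [0,0,0]},{"dp": [0,0.2,0],"rotation": [0,0,0]},{"dp": [0,0.2,0],"rotation": [0,0,0]},{"dp": [0,0.2,0],"rotation": [0,0,0]}]' --jaw 255 --squeeze 35

```text
t: 11.38
eef_pos: [0.4806, 0.1631, 0.0693]
ee_rot: [-1.573, 0.001, 2.757]
force: [-0.4, 0.2, 0.1]
width: 0.039
```

Request:
move_arm --deltas '[{"dp": [0,0.2,0],"rotation": [0,0,0]},{"dp": [0,0.2,0],"rotation": [0,0,0]},{"dp": [0,0,0],"rotation": [0,0,0]}]'

```text
t: 11.63
eef_pos: [0.4804, 0.1632, 0.069]
ee_rot: [-1.573, 0.0, 2.755]
force: [-1.5, -0.1, 1.4]
width: 0.0315
```

```bash
python3 -c "
from h import *
show();plan([.4803,.1628,.0705],158,5)"
```

```text
t 11.63 p [480.4 163.2  69. ] rpy [-9.0100e+01  2.0000e-02  1.5787e+02] F [-1.5 -0.1  1.4] M [0.204 0.502 0.021] w 0.0315 q [ 0.71  0.25 -0.56 -0.   -0.76  0.47]
{"dp":[-0,-1.5,0.4],"rotation":[0.1,-0.1,-0]},{"dp":[-0,-0,-0],"rotation":[0,-0,-0]},{"dp":[-0,-0,-0],"rotation":[0,-0,-0]},{"dp":[-0,-0,-0],"rotation":[0,-0,-0]},{"dp":[-0,-0,-0],"rotation":[0,-0,-0]}
left [ 0. -0.  0.] yaw err [ 0. -0. -0.]
```

Request:
move_arm --deltas '[{"dp": [0,0,0],"rotation": [0,6,0]},{"dp": [0,0,0],"rotation": [0,6,0]},{"dp": [0,0,0],"rotation": [0,6,0]},{"dp": [0,0,0.1],"rotation": [0,6,0]}]'

```text
t: 11.97
eef_pos: [0.4805, 0.1635, 0.069]
ee_rot: [-1.573, -0.0, 2.323]
force: [0.1, 0.5, 0.0]
width: 0.0314
```

```bash
python3 -c "
from h import *
show();plan([.4804,.163,.069],140,2)"
```

```text
t 11.97 p [480.5 163.5  69. ] rpy [-9.014e+01 -3.000e-02  1.331e+02] F [0.1 0.5 0. ] M [ 0.213 -0.101  0.079] w 0.0314 q [ 0.72  0.25 -0.56 -0.   -0.76  0.04]
{"dp":[-0.3,0,0.4],"rotation":[0.1,-6.9,0]},{"dp":[-0,0,-0],"rotation":[0,-0,0]}
left [ 0.  0. -0.] yaw err [ 0. -0.  0.]
```

Request:
move_arm --deltas '[{"dp": [0,0,0.1],"rotation": [0,6,0]},{"dp": [0,0,0.1],"rotation": [0,6,0]},{"dp": [0,0,0.1],"rotation": [0,6,0]},{"dp": [0,0,0.1],"rotation": [0,6,0]}]'

```text
t: 12.3
eef_pos: [0.4808, 0.1637, 0.069]
ee_rot: [-1.574, -0.002, 1.882]
force: [-0.0, -0.2, 0.6]
width: 0.0317
```

```bash
python3 -c "
from h import *
show();plan([.4804,.163,.069],115,2)"
```

```text
t 12.30 p [480.8 163.7  69. ] rpy [-9.0210e+01 -1.0000e-01  1.0785e+02] F [-0.  -0.2  0.6] M [ 0.024 -0.244  0.07 ] w 0.0317 q [ 0.72  0.25 -0.56 -0.   -0.76 -0.4 ]
{"dp":[-0.6,0,0.6],"rotation":[0.2,-7,0.1]},{"dp":[0,0,0],"rotation":[0,-0.1,-0]}
left [-0.  0. -0.] yaw err [ 0. -0. -0.]
```

Torque ~0.07–0.08 as expected: the cam is turning.

Request:
move_arm --deltas '[{"dp": [-0.4,0,0.3],"rotation": [0.1,6,0]},{"dp": [0,0,0.1],"rotation": [0,6,0]},{"dp": [0,0,0.1],"rotation": [0,6,0]},{"dp": [0,0,0.1],"rotation": [0,4,0]}]'

```text
t: 12.63
eef_pos: [0.4813, 0.1637, 0.069]
ee_rot: [-1.573, -0.003, 1.476]
force: [0.4, -0.8, -0.6]
width: 0.0314
```

```bash
python3 -c "
from h import *
show();plan([.4804,.163,.069],85,2)"
```

```text
t 12.63 p [481.3 163.7  69. ] rpy [-90.14  -0.19  84.58] F [ 0.4 -0.8 -0.6] M [-0.147 -0.244  0.075] w 0.0314 q [ 0.71  0.25 -0.56 -0.   -0.76 -0.81]
{"dp":[-0.8,-0,0.8],"rotation":[0.1,-0.4,0.2]},{"dp":[0,-0,0],"rotation":[0,-0,-0]}
left [-0.  0.  0.] yaw err [ 0. -0. -0.]
```

Request:
move_arm --deltas '[{"dp": [0,0,0.1],"rotation": [0,5,0]},{"dp": [0,0,0.1],"rotation": [0,5,0]}]'

```text
t: 12.8
eef_pos: [0.4814, 0.1637, 0.069]
ee_rot: [-1.573, -0.004, 1.294]
force: [0.9, -1.3, -0.8]
width: 0.0314
```

```bash
python3 -c "
from h import *
show();plan([.4804,.163,.069],75,2)"
```

```text
t 12.80 p [481.4 163.7  69. ] rpy [-90.14  -0.21  74.11] F [ 0.9 -1.3 -0.8] M [-0.124 -0.367  0.085] w 0.0314 q [ 0.71  0.25 -0.56  0.   -0.76 -0.99]
{"dp":[-0.9,0,0.8],"rotation":[0.1,-0.9,0.2]},{"dp":[-0,0,0],"rotation":[0,0,0]}
left [-0. -0. -0.] yaw err [0. 0. 0.]
```

Approaching the stop (expected yaw ~60–65); smaller steps.

Request:
move_arm --deltas '[{"dp": [-0.2,0,0.2],"rotation": [0,4,0.1]}]'

```text
t: 12.88
eef_pos: [0.4815, 0.1636, 0.069]
ee_rot: [-1.573, -0.002, 1.219]
force: [1.0, -0.5, -0.8]
width: 0.0318
```

```bash
python3 -c "
from h import *
show()"
```

```text
t 12.88 p [481.5 163.6  69. ] rpy [-90.15  -0.14  69.84] F [ 1.  -0.5 -0.8] M [ 0.244 -0.48   0.034] w 0.0318 q [ 0.72  0.25 -0.56  0.   -0.76 -1.07]
```

Request:
move_arm --deltas '[{"dp": [-0.2,0,0.2],"rotation": [0,4,0.1]}]'

```text
t: 12.97
eef_pos: [0.4815, 0.1636, 0.069]
ee_rot: [-1.574, -0.001, 1.145]
force: [2.0, 0.6, -1.3]
width: 0.0314
```

```bash
python3 -c "
from h import *
show()"
```

```text
t 12.97 p [481.5 163.6  69. ] rpy [-9.017e+01 -7.000e-02  6.563e+01] F [ 2.   0.6 -1.3] M [ 0.233 -0.511  0.043] w 0.0314 q [ 0.72  0.25 -0.56  0.   -0.76 -1.14]
```

Request:
move_arm --deltas '[{"dp": [-0.2,0,0.2],"rotation": [0,4,0]}]'

```text
t: 13.05
eef_pos: [0.4816, 0.1637, 0.069]
ee_rot: [-1.574, -0.002, 1.072]
force: [1.2, -0.6, -1.9]
width: 0.0319
```

```bash
python3 -c "
from h import *
show()"
```

```text
t 13.05 p [481.6 163.7  69. ] rpy [-90.19  -0.11  61.42] F [ 1.2 -0.6 -1.9] M [-0.066 -0.531  0.09 ] w 0.0319 q [ 0.72  0.25 -0.56  0.   -0.76 -1.22]
```

Request:
move_arm --deltas '[{"dp": [0,0,0],"rotation": [0,4,0]}]'

```text
t: 13.13
eef_pos: [0.4817, 0.1637, 0.069]
ee_rot: [-1.574, -0.002, 0.999]
force: [0.2, -0.3, 0.9]
width: 0.0318
```

```bash
python3 -c "
from h import *
show()"
```

```text
t 13.13 p [481.7 163.7  69. ] rpy [-90.2   -0.12  57.21] F [ 0.2 -0.3  0.9] M [-0.064 -0.006  0.111] w 0.0318 q [ 0.72  0.25 -0.56  0.   -0.76 -1.29]
```

Request:
move_arm --deltas '[{"dp": [0,0,0],"rotation": [0,4,0]}]'

```text
t: 13.22
eef_pos: [0.4818, 0.1636, 0.069]
ee_rot: [-1.574, -0.002, 0.925]
force: [-1.1, 0.1, 1.3]
width: 0.0313
```

```bash
python3 -c "
from h import *
show()"
```

```text
t 13.22 p [481.8 163.6  69. ] rpy [-90.2   -0.14  53.  ] F [-1.1  0.1  1.3] M [0.029 0.012 0.092] w 0.0313 q [ 0.72  0.25 -0.56  0.   -0.76 -1.36]
```

Request:
move_arm --deltas '[{"dp": [0,0,0],"rotation": [0,4,0]}]'

```text
t: 13.3
eef_pos: [0.4819, 0.1635, 0.069]
ee_rot: [-1.574, -0.002, 0.852]
force: [-0.7, -0.6, 0.6]
width: 0.0314
```

```bash
python3 -c "
from h import *
show()"
```

```text
t 13.30 p [481.9 163.5  69. ] rpy [-90.19  -0.14  48.8 ] F [-0.7 -0.6  0.6] M [-0.108 -0.032  0.239] w 0.0314 q [ 0.72  0.25 -0.56  0.   -0.76 -1.44]
```

Request:
move_arm --deltas '[{"dp": [0,0,0],"rotation": [0,4,0]}]'

```text
t: 13.38
eef_pos: [0.4819, 0.1634, 0.069]
ee_rot: [-1.574, -0.003, 0.779]
force: [0.2, -1.0, 0.1]
width: 0.0315
```

```bash
python3 -c "
from h import *
show()"
```

```text
t 13.38 p [481.9 163.4  69. ] rpy [-90.2   -0.14  44.62] F [ 0.2 -1.   0.1] M [-0.225 -0.28   0.369] w 0.0315 q [ 0.72  0.25 -0.56  0.   -0.76 -1.51]
```

Request:
move_arm --deltas '[{"dp": [0,0,0],"rotation": [0,4,0]}]'

```text
t: 13.47
eef_pos: [0.482, 0.1634, 0.069]
ee_rot: [-1.574, -0.003, 0.706]
force: [-0.6, -0.4, 0.2]
width: 0.0314
```

```bash
python3 -c "
from h import *
show()"
```

```text
t 13.47 p [482.  163.4  69. ] rpy [-90.21  -0.16  40.45] F [-0.6 -0.4  0.2] M [ 0.115 -0.007  0.533] w 0.0314 q [ 0.72  0.25 -0.56  0.01 -0.76 -1.58]
```

Request:
move_arm --deltas '[{"dp": [0,0,0],"rotation": [0,-4,0]},{"dp": [0,0,0],"rotation": [0,-4,0]},{"dp": [0,0,0],"rotation": [0,-6,0]},{"dp": [0,0,0],"rotation": [0,0,0]}]'

```text
t: 13.8
eef_pos: [0.4824, 0.1639, 0.0691]
ee_rot: [-1.575, -0.003, 0.954]
force: [-0.5, -0.1, -0.1]
width: 0.0313
```

```bash
python3 -c "
from h import *
show()"
```

```text
t 13.80 p [482.4 163.9  69.1] rpy [-90.25  -0.17  54.63] F [-0.5 -0.1 -0.1] M [0.072 0.029 0.011] w 0.0313 q [ 0.72  0.25 -0.56  0.01 -0.76 -1.34]
```

Torque gone; lift out gently.

Request:
move_arm --deltas '[{"dp": [-0.5,-8,0.5],"rotation": [0,0,0]},{"dp": [0,-8,0],"rotation": [0,0,0]},{"dp": [0,-15,0],"rotation": [0,0,0]},{"dp": [0,-15,0],"rotation": [0,0,0]}]'

```text
t: 14.13
eef_pos: [0.4807, 0.1632, 0.1152]
ee_rot: [-1.574, 0.001, 0.942]
force: [0.5, -0.2, -0.8]
width: 0.0315
```

```bash
python3 -c "
from h import *
show()"
```

```text
t 14.13 p [480.7 163.2 115.2] rpy [-9.019e+01  4.000e-02  5.395e+01] F [ 0.5 -0.2 -0.8] M [ 0.163 -0.15   0.047] w 0.0315 q [ 0.72  0.19 -0.51  0.   -0.88 -1.35]
```

Request:
move_arm --deltas '[{"dp": [0,-30,0],"rotation": [0,0,0]},{"dp": [0,-41,0],"rotation": [0,0,0]},{"dp": [0,0,0],"rotation": [0,0,0]}]'

```text
t: 14.38
eef_pos: [0.4807, 0.1628, 0.1929]
ee_rot: [-1.576, 0.0, 0.933]
force: [2.2, 1.6, -0.1]
width: 0.0316
```

```bash
python3 -c "
from h import *
show();plan([.573,-.2812,.2],90)"
```

```text
t 14.38 p [480.7 162.8 192.9] rpy [-9.028e+01  1.000e-02  5.348e+01] F [ 2.2  1.6 -0.1] M [ 0.361 -0.461  0.035] w 0.0316 q [ 0.72  0.11 -0.4   0.01 -1.06 -1.36]
{"dp":[-36.6,-0.7,-41],"rotation":[0.1,-7,-0]},{"dp":[-41,-0.7,-36],"rotation":[0,-7,-0]},{"dp":[-41,-0.7,-27.9],"rotation":[0,-7,-0]},{"dp":[-41,-0.6,-21.1],"rotation":[0.1,-7,-0]},{"dp":[-41,-0.6,-15.1],"rotation":[0,-7,-0.1]}
left [  41.7 -200.3    3.2] yaw err [ 0.  -1.5  0. ]
```

Request:
move_arm --deltas '[{"dp": [-36,0,-41],"rotation": [0,-7,0]},{"dp": [-41,0,-36],"rotation": [0,-7,0]},{"dp": [-41,0,-28],"rotation": [0,-7,0]},{"dp": [-41,0,-21],"rotation": [0,-7,0]},{"dp": [-41,0,-15],"rotation": [0,-7,0]}]'

```text
t: 14.8
eef_pos: [0.5157, -0.0204, 0.1971]
ee_rot: [-1.584, -0.004, 1.482]
force: [0.4, 1.0, -1.4]
width: 0.0313
```

```bash
python3 -c "
from h import *
show();plan([.5728,-.2815,.2],90)"
```

```text
t 14.80 p [515.7 -20.4 197.1] rpy [-90.74  -0.23  84.91] F [ 0.4  1.  -1.4] M [ 0.154 -0.118  0.091] w 0.0313 q [ 0.34  0.11 -0.39  0.   -1.06 -0.43]
{"dp":[-41,-0.5,-12.9],"rotation":[0.8,-5.1,0.2]},{"dp":[-41,-0.4,-9],"rotation":[-0,0,-0]},{"dp":[-41,-0.5,-8.9],"rotation":[-0,0,-0]},{"dp":[-41,-0.4,-9],"rotation":[-0,0,-0]},{"dp":[-41,-0.5,-8.9],"rotation":[-0,0,-0]}
left [ 12.1 -55.1   0.6] yaw err [-0.  0. -0.]
```

Request:
move_arm --deltas '[{"dp": [-41,0,-13],"rotation": [0.7,-5,0.2]},{"dp": [-41,0,-9],"rotation": [0,0,0]},{"dp": [-41,0,-9],"rotation": [0,0,0]},{"dp": [-41,0,-9],"rotation": [0,0,0]},{"dp": [-41,0,-9],"rotation": [0,0,0]}]'

```text
t: 15.22
eef_pos: [0.5585, -0.2248, 0.2018]
ee_rot: [-1.576, -0.001, 1.571]
force: [0.5, 1.6, -1.0]
width: 0.0319
```

```bash
python3 -c "
from h import *
show();plan([.5728,-.2815,.18],90,3)"
```

```text
t 15.22 p [ 558.5 -224.8  201.8] rpy [-9.031e+01 -3.000e-02  9.000e+01] F [ 0.5  1.6 -1. ] M [ 0.182 -0.198  0.049] w 0.0319 q [-0.06  0.25 -0.19 -0.   -1.12  0.06]
{"dp":[-41,15.8,-10.2],"rotation":[0.3,0,0]},{"dp":[-15.7,6.1,-4],"rotation":[0,0,0]},{"dp":[-0,-0,0],"rotation":[0,0,0]}
left [-0. -0.  0.] yaw err [0. 0. 0.]
```

Request:
move_arm --deltas '[{"dp": [-36,10,-10],"rotation": [0.3,0,0]},{"dp": [-20,10,-4],"rotation": [0,0,0]},{"dp": [0,0,0],"rotation": [0,0,0]}]'

```text
t: 15.47
eef_pos: [0.5729, -0.2912, 0.1829]
ee_rot: [-1.573, 0.001, 1.557]
force: [-0.5, 0.2, -2.1]
width: 0.0316
```

```bash
python3 -c "
from h import *
show();plan([.5728,-.2815,.13],90,3)
f=grab('side');cv2.imwrite('pics/g8.png',cv2.resize(f['pixels'][20:170,150:300,::-1],None,fx=4,fy=4,interpolation=cv2.INTER_CUBIC))"
```

```text
t 15.47 p [ 572.9 -291.2  182.9] rpy [-9.010e+01  6.000e-02  8.922e+01] F [-0.5  0.2 -2.1] M [0.21  0.059 0.012] w 0.0316 q [-0.17  0.33 -0.13  0.   -1.11  0.15]
{"dp":[7.6,41,0.2],"rotation":[0.1,-0.8,-0.1]},{"dp":[2.1,11.9,0],"rotation":[-0,0,0]},{"dp":[0,-0,0],"rotation":[-0,0,0]}
left [-0.  0.  0.] yaw err [-0.  0.  0.]
```

View pics/g8.png

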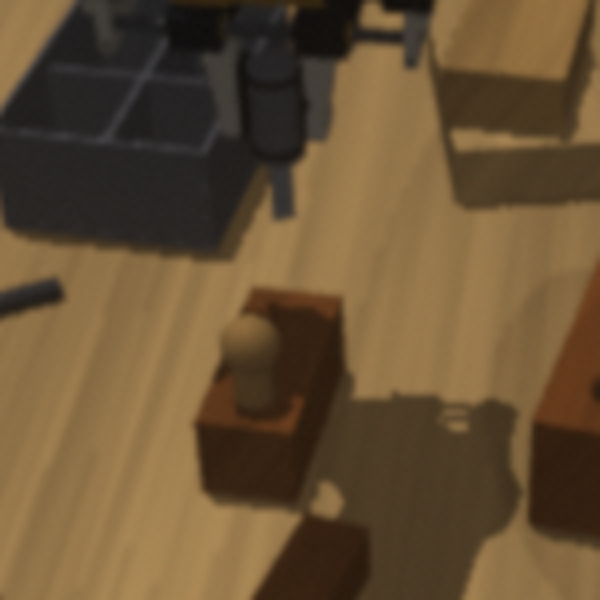

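Request:
move_arm --deltas '[{"dp": [9,20,0],"rotation": [0,-0.7,0]},{"dp": [0,20,0],"rotation": [0,0,0]},{"dp": [0,0,0],"rotation": [0,0,0]}]'

```text
t: 15.77
eef_pos: [0.5731, -0.2814, 0.1453]
ee_rot: [-1.576, 0.002, 1.562]
force: [-0.7, 0.4, -2.9]
width: 0.0314
```

```bash
python3 -c "
from h import *
show();plan([.5728,-.2815,.105],90,3)
f=grab('side');W=cloud(f)
cv2.imwrite('pics/g9.png',cv2.resize(f['pixels'][20:170,150:300,::-1],None,fx=4,fy=4,interpolation=cv2.INTER_CUBIC))"
```

```text
t 15.77 p [ 573.1 -281.4  145.3] rpy [-90.29   0.11  89.5 ] F [-0.7  0.4 -2.9] M [ 0.15   0.135 -0.013] w 0.0314 q [-0.15  0.36 -0.19  0.   -1.02  0.14]
{"dp":[0,40.3,0.5],"rotation":[0.3,-0.5,-0.1]},{"dp":[0,-0,0],"rotation":[-0,-0,-0]},{"dp":[0,-0,0],"rotation":[-0,-0,-0]}
left [-0.  0.  0.] yaw err [-0. -0. -0.]
```

View pics/g9.png

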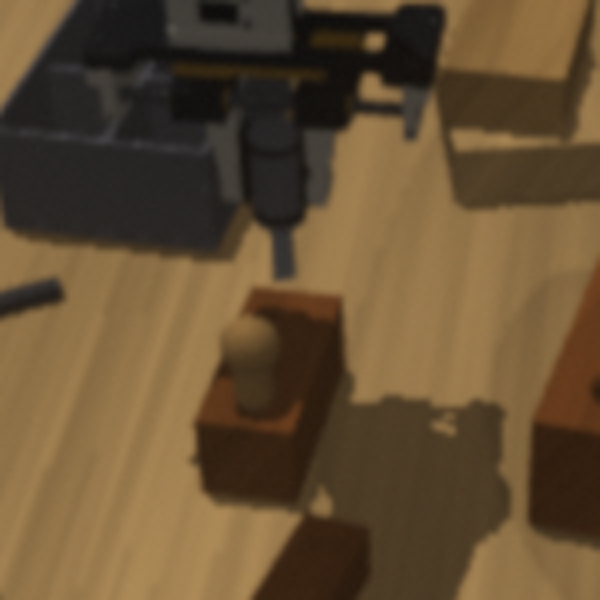

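```bash
python3 -c "
from h import *
f=load('side');print(ray(f,221.3,88.5,.0865))"
```

```text
[ 0.57173284 -0.28564407  0.0865    ]
```

Request:
move_arm --deltas '[{"dp": [0,15,0],"rotation": [0.2,-0.5,0]},{"dp": [0,12,0],"rotation": [0,0,0]}]'

```text
t: 15.98
eef_pos: [0.5767, -0.2813, 0.1256]
ee_rot: [-1.581, 0.005, 1.573]
force: [-0.7, 0.3, -2.2]
width: 0.0317
```

```bash
python3 -c "
from h import *
show();plan([.573,-.2815,.105],90,2)"
```

```text
t 15.98 p [ 576.7 -281.3  125.6] rpy [-90.57   0.3   90.1 ] F [-0.7  0.3 -2.2] M [0.168 0.153 0.01 ] w 0.0317 q [-0.15  0.38 -0.21  0.   -0.98  0.15]
{"dp":[-0,20.5,3.9],"rotation":[0.6,0.1,-0.3]},{"dp":[-0,0,-0],"rotation":[-0,0,-0]}
left [ 0. -0. -0.] yaw err [-0.  0. -0.]
```

Request:
move_arm --deltas '[{"dp": [0,0.5,4],"rotation": [0.5,0,0]},{"dp": [0,0.5,0.4],"rotation": [0.1,0,0]}]'

```text
t: 16.15
eef_pos: [0.5719, -0.2804, 0.1249]
ee_rot: [-1.569, 0.005, 1.573]
force: [0.5, -0.3, -0.7]
width: 0.0315
```

```bash
python3 -c "
from h import *
show();plan([.573,-.2815,.105],90,2)"
```

```text
t 16.15 p [ 571.9 -280.4  124.9] rpy [-89.9    0.31  90.1 ] F [ 0.5 -0.3 -0.7] M [ 0.098 -0.053 -0.033] w 0.0315 q [-0.15  0.37 -0.21  0.01 -0.98  0.14]
{"dp":[-1,20,-1.1],"rotation":[-0.1,0.1,-0.3]},{"dp":[0,-0,-0],"rotation":[0,-0,-0]}
left [0. 0. 0.] yaw err [ 0. -0. -0.]
```

Request:
move_arm --deltas '[{"dp": [-1,10,-0.8],"rotation": [0,0,-0.3]},{"dp": [0,10,0],"rotation": [0,0,0]}]'

```text
t: 16.32
eef_pos: [0.5748, -0.2816, 0.108]
ee_rot: [-1.575, 0.001, 1.573]
force: [0.1, -0.3, -1.6]
width: 0.0315
```

```bash
python3 -c "
from h import *
show();plan([.573,-.2815,.09],90,2)"
```

```text
t 16.32 p [ 574.8 -281.6  108. ] rpy [-9.022e+01  8.000e-02  9.014e+01] F [ 0.1 -0.3 -1.6] M [ 0.078 -0.068 -0.02 ] w 0.0315 q [-0.15  0.39 -0.22  0.   -0.95  0.15]
{"dp":[0.1,18,1.9],"rotation":[0.2,0.1,-0.1]},{"dp":[0,0,0],"rotation":[0,0,0]}
left [-0.  0. -0.] yaw err [0. 0. 0.]
```

Request:
move_arm --deltas '[{"dp": [0,10,2],"rotation": [0.2,0,0]},{"dp": [0,9,1],"rotation": [0.1,0,0]}]'

```text
t: 16.48
eef_pos: [0.5723, -0.2819, 0.088]
ee_rot: [-1.571, 0.002, 1.573]
force: [-0.9, 0.1, -1.8]
width: 0.0311
```

```bash
python3 -c "
from h import *
show();plan([.573,-.2815,.075],90,2)"
```

```text
t 16.48 p [ 572.3 -281.9   88. ] rpy [-9.001e+01  9.000e-02  9.012e+01] F [-0.9  0.1 -1.8] M [ 0.064 -0.031  0.003] w 0.0311 q [-0.15  0.41 -0.25  0.   -0.91  0.15]
{"dp":[0.4,13,-0.7],"rotation":[0,0.1,-0.1]},{"dp":[-0,0,0],"rotation":[0,0,0]}
left [-0. -0. -0.] yaw err [0. 0. 0.]
```

Hanging height is TCP ≈ 71 mm.

Request:
move_arm --deltas '[{"dp": [0,8,0],"rotation": [0,0,0]},{"dp": [0,6,0.3],"rotation": [0,0,0]}]'

```text
t: 16.65
eef_pos: [0.571, -0.2818, 0.0712]
ee_rot: [-1.569, 0.001, 1.572]
force: [-0.4, 0.1, 5.5]
width: 0.0315
```

```bash
python3 -c "
from h import *
show();plan([.573,-.2815,.071],90,2)"
```

```text
t 16.65 p [ 571.  -281.8   71.2] rpy [-8.988e+01  7.000e-02  9.009e+01] F [-0.4  0.1  5.5] M [ 0.223  0.004 -0.006] w 0.0315 q [-0.15  0.43 -0.26  0.   -0.88  0.15]
{"dp":[0.3,0.2,-2],"rotation":[-0.1,0.1,-0.1]},{"dp":[0,-0,0],"rotation":[-0,-0,0]}
left [-0.  0.  0.] yaw err [-0. -0.  0.]
```

Request:
move_arm --deltas '[{"dp": [0,0,-0.5],"rotation": [0,0,0]},{"dp": [0,0.2,0],"rotation": [0,0,0]},{"dp": [0,0.2,0],"rotation": [0,0,0]},{"dp": [0,0.2,0],"rotation": [0,0,0]},{"dp": [0,0.2,0],"rotation": [0,0,0]}]' --jaw 0

```text
t: 17.07
eef_pos: [0.5713, -0.2822, 0.0687]
ee_rot: [-1.567, 0.001, 1.572]
force: [-0.5, 0.1, -0.2]
width: 0.0593
```

Request:
move_arm --deltas '[{"dp": [0,0.2,0],"rotation": [0,0,0]},{"dp": [0,0.2,0],"rotation": [0,0,0]},{"dp": [0,0,0],"rotation": [0,0,0]}]'

```text
t: 17.32
eef_pos: [0.5718, -0.2822, 0.069]
ee_rot: [-1.569, 0.002, 1.572]
force: [0.8, 0.7, 0.5]
width: 0.0797
```

```bash
python3 -c "
from h import *
show();plan([.573,-.2815,.2],90,4)"
```

```text
t 17.32 p [ 571.8 -282.2   69. ] rpy [-8.987e+01  9.000e-02  9.009e+01] F [0.8 0.7 0.5] M [ 0.124 -0.041  0.02 ] w 0.0797 q [-0.15  0.43 -0.26  0.   -0.87  0.15]
{"dp":[0.1,-41,-0.3],"rotation":[-0.1,0.1,-0.1]},{"dp":[0.2,-41,-0.3],"rotation":[-0,-0,0]},{"dp":[0.3,-41,-0.3],"rotation":[-0,-0,0]},{"dp":[0,-8,-0.1],"rotation":[-0,-0,0]}
left [0. 0. 0.] yaw err [-0. -0.  0.]
```

Request:
move_arm --deltas '[{"dp": [0,-20,0],"rotation": [0,0,0]},{"dp": [0,-41,0],"rotation": [0,0,0]},{"dp": [0,-41,0],"rotation": [0,0,0]},{"dp": [0,-30,0],"rotation": [0,0,0]},{"dp": [0,0,0],"rotation": [0,0,0]}]'

```text
t: 17.73
eef_pos: [0.5702, -0.2819, 0.2039]
ee_rot: [-1.562, 0.001, 1.572]
force: [1.5, -0.4, 1.0]
width: 0.0876
```

Request:
move_arm --deltas '[{"dp": [30,0,41],"rotation": [0,0,0]},{"dp": [30,0,41],"rotation": [0,0,0]},{"dp": [30,0,10],"rotation": [0,0,0]},{"dp": [30,0,0],"rotation": [0,0,0]},{"dp": [0,0,0],"rotation": [0,0,0]}]'

```text
t: 18.15
eef_pos: [0.4846, -0.167, 0.2021]
ee_rot: [-1.563, 0.001, 1.567]
force: [0.0, 0.4, -0.3]
width: 0.0876
```

Run:
```python
from h import *
show()
f=grab('side');W=cloud(f)
a=cv2.resize(f['pixels'][60:170,170:290,::-1],None,fx=5,fy=5,interpolation=cv2.INTER_CUBIC);cv2.imwrite('pics/f1.png',a)
t=grab('top');cv2.imwrite('pics/f2.png',cv2.resize(t['pixels'][110:260,120:420,::-1],None,fx=2.6,fy=2.6,interpolation=cv2.INTER_CUBIC))
for n,f in(('side',f),('top',t)):
    W=cloud(f)
    for z0,nm,y0 in((.109,'driver',-.282),(.09,'awl',-.2)):
        m=(W[...,2]>z0)&(W[...,2]<.122)&(abs(W[...,0]-.575)<.03)&(abs(W[...,1]-y0)<.03); p=W[m]
        if len(p)>5: print(n,nm,len(p),cv2.minEnclosingCircle((p[:,:2]*1000).astype(np.float32)),np.median(p,0).round(4),p[:,2].max().round(4))
W=cloud(t)[184:207,178:201,2]*1000; print(np.round(W[6:15,5:16]))
```

```text
t 18.15 p [ 484.6 -167.   202.1] rpy [-8.956e+01  4.000e-02  8.981e+01] F [ 0.   0.4 -0.3] M [ 0.072 -0.035 -0.017] w 0.0876 q [ 0.05  0.11 -0.37  0.   -1.09 -0.06]
side driver 91 ((571.018798828125, -278.12945556640625), 16.719507217407227) [ 0.5705 -0.2756  0.1141] 0.1173
side awl 162 ((579.7853393554688, -199.6493682861328), 17.853654861450195) [ 0.5773 -0.1931  0.1024] 0.112
[[ 49.  51.  54.  52. 668. 669. 665. 658. 650. 642. 634.]
 [ 49.  48.  49. 670. 669. 672. 663. 658. 649. 640. 633.]
 [ 49.  52.  48. 668. 670. 672. 663. 658. 651. 642. 634.]
 [ 48.  49.  52. 668. 670. 672. 663. 660. 651. 643. 633.]
 [ 52.  49.  49. 670. 671. 672. 665. 658. 651. 644. 634.]
 [ 53.  49.  47. 672. 671. 672. 666. 658. 650. 644. 634.]
 [ 51.  49.  47. 671. 672. 673. 664. 659. 650. 642. 635.]
 [ 51.  50.  49. 671. 672. 674. 665. 659. 651. 643. 635.]
 [ 47.  50.  47. 671. 672. 675. 666. 659. 652. 644. 635.]]
```

View pics/f1.png

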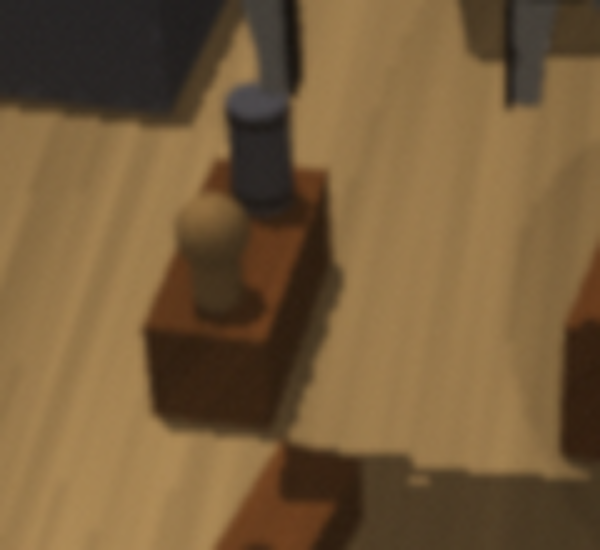

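View pics/f2.png

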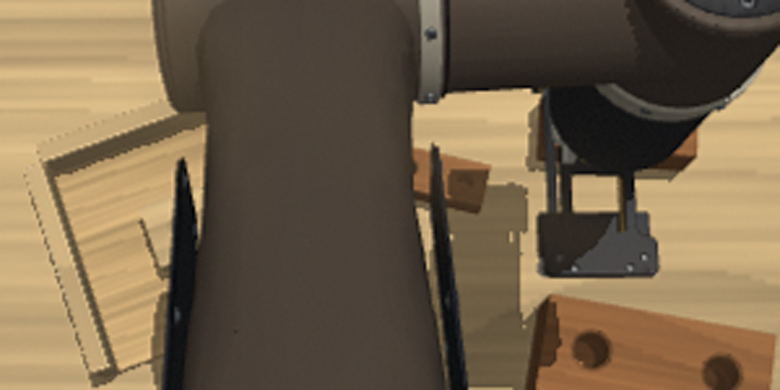

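Request:
move_arm --deltas '[{"dp": [-38,0,0],"rotation": [0,0,0]},{"dp": [-38,0,0],"rotation": [0,0,0]},{"dp": [-38,0,0],"rotation": [0,0,0]},{"dp": [-38,0,0],"rotation": [0,0,0]},{"dp": [-38,0,0],"rotation": [0,0,0]}]'

```text
t: 18.67
eef_pos: [0.4888, -0.3627, 0.2037]
ee_rot: [-1.568, 0.002, 1.581]
force: [1.4, 1.0, -0.4]
width: 0.0877
```

Request:
move_arm --deltas '[{"dp": [-38,0,0],"rotation": [0,0,0]},{"dp": [-38,0,0],"rotation": [0,0,0]},{"dp": [0,0,0],"rotation": [0,0,0]},{"dp": [0,0,0],"rotation": [0,0,0]}]'

```text
t: 19.0
eef_pos: [0.4866, -0.4546, 0.1999]
ee_rot: [-1.564, 0.003, 1.571]
force: [-0.1, 0.4, -0.8]
width: 0.0878
```

Run:
```python
from h import *
show()
f=grab('side');t=grab('top')
cv2.imwrite('pics/k1.png',cv2.resize(t['pixels'][178:214,170:208,::-1],None,fx=12,fy=12,interpolation=cv2.INTER_CUBIC))
cv2.imwrite('pics/k2.png',cv2.resize(t['pixels'][100:260,120:420,::-1],None,fx=2.6,fy=2.6,interpolation=cv2.INTER_CUBIC))
for n,f in(('side',f),('top',t)):
    W=cloud(f)
    for z0,nm,y0 in((.109,'driver',-.282),(.09,'awl',-.2)):
        m=(W[...,2]>z0)&(W[...,2]<.122)&(abs(W[...,0]-.575)<.03)&(abs(W[...,1]-y0)<.03); p=W[m]
        if len(p)>5: print(n,nm,len(p),cv2.minEnclosingCircle((p[:,:2]*1000).astype(np.float32)),np.median(p,0).round(4),p[:,2].max().round(4))
W=cloud(t)[193:201,184:194,2]*1000; print(np.round(W))
```

```text
t 19.00 p [ 486.6 -454.6  199.9] rpy [-89.62   0.14  90.04] F [-0.1  0.4 -0.8] M [ 0.127 -0.029  0.063] w 0.0878 q [-0.46  0.36 -0.05  0.01 -1.17  0.45]
side driver 95 ((569.6854858398438, -280.9028015136719), 17.620832443237305) [ 0.5694 -0.2775  0.1146] 0.1182
side awl 161 ((579.2685546875, -198.81573486328125), 17.307249069213867) [ 0.5776 -0.1929  0.1031] 0.1132
top driver 98 ((570.574462890625, -280.97247314453125), 15.743999481201172) [ 0.5718 -0.2765  0.1156] 0.1196
top awl 185 ((578.9297485351562, -202.43885803222656), 17.680156707763672) [ 0.5766 -0.2007  0.1063] 0.1157
[[54. 48. 50. 49. 49. 50. 45. 46. 54. 52.]
 [49. 52. 47. 42. 40. 38. 30. 38. 48. 50.]
 [50. 48. 46. 39. 30. 31. 22. 24. 32. 51.]
 [48. 50. 41. 32. 22. 21. 11. 11. 15. 48.]
 [51. 50. 37. 27. 15. 18. 13. 11. 15. 48.]
 [51. 49. 38. 21. 18. 18. 13. 12. 18. 48.]
 [50. 49. 50. 21. 19. 16. 13.  9. 52. 52.]
 [49. 52. 50. 45. 49. 45. 52. 43. 53. 50.]]
```

View pics/k1.png

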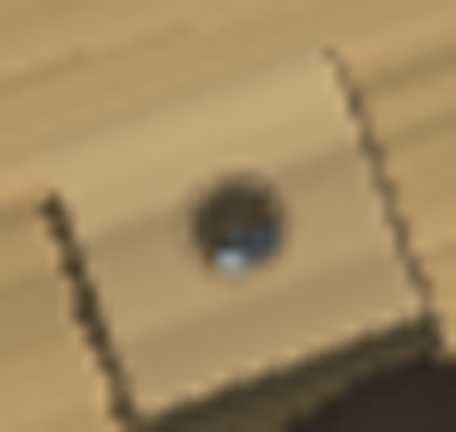

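View pics/k2.png

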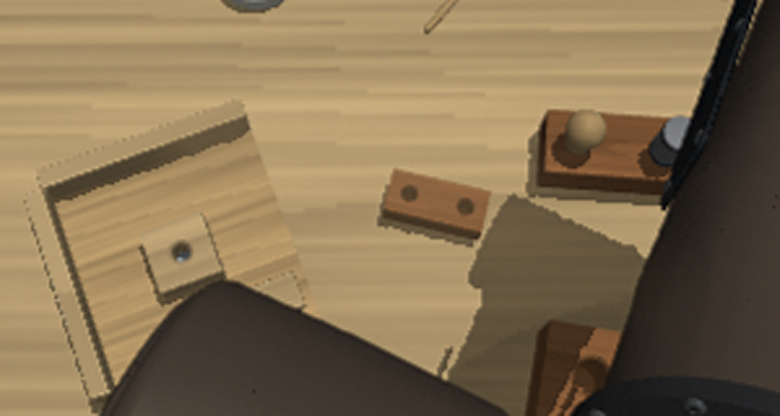

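```bash
python3 -c "
from h import *
arm.job_done();show()"
```

```text
the job is handed in; nothing more can be done
the job is handed in; nothing more can be done
```

I turned the cam clockwise to its stop with the stubby screwdriver, put the screwdriver back upright in its rack hole, and handed the job in at about 19 s of the 67 s.

- **Into the slot:** The blade reached the slot floor on the way down, so no separate search turn was needed. It met the floor at about 26 N, more than the light press asked for, and I backed off straight away. The first 20° or so of turning met no resistance, which matches the play in the slot. One side view of the handle's underside gave 54–58 mm, closer to the 54 mm of "in the slot" than the 60 mm of "on top".
- **Turning and fresh hold:** I turned the cam clockwise, let go with the wrist at about 64° and left the screwdriver standing upright in the slot. I then wound the wrist back to about 158°, gripped again and turned on. The resistance was mostly 0.05–0.1 N m.
- **The stop:** Below about 53° the torque climbed from 0.09 to 0.53 N m over three 4° steps, so the cam was against its stop. I backed off only within the play before lifting out.
- **Last checks:** The screwdriver is upright in its hole, its top measured at 115 mm (116 mm expected). The awl is within about 1–2 mm of where it first measured, inside the measuring error. The gripper was clear of everything, with forces near zero. The slot again points roughly along the x axis, which fits half a turn, though the image is too coarse to confirm it within a few degrees.

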